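Move the hard oat bar from the fresh soap row to the curing rack

ROBOT

A 7-joint arm with a two-finger parallel gripper is mounted at the origin on the work surface. World frame = base frame: x ahead of the robot, y to its left, z up, the work surface at z = 0. Lengths are in mm, angles in rad, forces in N, time in s.
With the tool pointing down it reaches from about 425 to 1025 mm from the base axis. Payload 9.4 kg.
Tool frame: the origin (TCP) lies on the centre line of the jaws, within the pads' length; the fingertips stand env.nose_length ahead of it and the grasp point (between the pads) lies 5 mm behind it (env.nose_length is the distance from the TCP to the fingertips, in mm); y points along the fingers, z is the direction in which the jaws open and shut, and the axes are right-handed (so a half turn about y gives the same grasp; the last joint's range is limited). The gripper opens to 93 mm and grips with 3 to 60 N. Pads are 15 mm wide; open, the fingers measure 128 mm over their backs; the gripper's body (75 mm by 188 mm) begins 65 mm behind the grasp point.
Start: joints at [-1.355, 0.599, -0.003, 1.599, 0.002, 0.943, -0.08], TCP at [209.264, 694.142, 232.618] pointing down, gripper open.
Joint ranges: [-2.57, 2.57], [-0.35, 1.97], [-1.29, 1.29], [0.11, 2.56], [-1.05, 4.19], [0.11, 1.86], [-2.63, 2.63]. Speed limits (rad/s): [2.22, 2.22, 3.01, 3.01, 3.14, 3.14, 3.14].

INTERFACE

Orientations are given as a rotation vector (axis times angle).
In Python, from bench import env gives the robot as it stands. The module is installed in compiled form; this text tells all that it offers.
- The arm moves only by the tool apply_moves, never from a script. Its argument "series" is a list of rows, each an object of numbers: "rx", "ry", "rz": the turn, a rotation vector about the tool's x, y, z in rad; "dx", "dy", "dz": the shift along the tool's x, y, z in cm; "hand": the opening in per cent of the stroke, from 0 (shut) to 100 (fully open). A call has 1 to 12 rows; each row shifts and turns the commanded pose from where the row before left it, along the tool's axes as they then stand; what a row does not reach is not made up. A row lasts 1/12 s, in which the tool goes at most 41.7 mm and 7.16 degrees, less where a joint would pass 70% of its speed; a pose out of reach is approached as far as the arm can. A call with a gripper value outside its range is refused whole. The fingers move at their own pace and stop on an object; the grip force is fixed at half the most. Time passes only in rows, so rows that do not move let the fingers close. It gives the time, the measured TCP pose, the force and the opening at its end, in the units of the state.
- env.sense(): the state, without advancing time (a new reading comes with each control period).
- env.grab_frame(name): name is "side" or "top" or "wrist"; returns the picture (384x512x3 uint8, red, green, blue); there is no depth.
- env.camera_info(name): a dict with "fov_y" (degrees; the focal length in pixels is half the picture's height over the tangent of half this angle, whatever the lens; pixels are square), "cx", "cy" (the principal point, pixels), "R" (3x3) and "t" (3): a world point X has camera coordinates R X + t. Camera axes: x right, y down, z forward; pixel columns grow to the right and rows downward; lengths in mm; the calibration is good to about 2 mm. A picture is of the moment at which its call begins: read the wrist's pose just before it. camera_info takes no time and is no camera call; for the wrist camera it gives the pose at the moment of the call.
- env.sign_off(): hands the job in, once; it reports no verdict.
The state is a dict: "time_s": time; "joints": joint angles; "qd": joint speeds; "joint_efforts": joint torques, N m; "tool_pos": TCP position; "tcp_rot": TCP orientation; "wrist_force": force on the tool from outside, world axes, zero at the start; "moment": the same for the moment, N m; "grip_width": opening from 0.0 (shut) to 1.0 (fully open).
Only numpy, scipy, OpenCV 4.12 (cv2) and the standard library are available. Lean on these libraries where they do the work, as an engineer would, in place of code of your own. Each camera call takes 0.05 s, during which the arm holds its last target.

TASK

A tight row of soap bars lies on the green board; all are cream except one brown oat bar. Push the brown bar endways out of the row onto the empty part of the board until it lies wholly clear of the others, then pick it up and lay it flat on the lower shelf of the wooden curing rack, between the two bars already there, pointing into the rack as they do, all of it on the shelf and touching neither. The cream bars are still soft: leave every one of them, and the amber bottle, where they are.

Things in the scene. Friction and masses are not known exactly. Their poses are not given: they have to be found in the camera images.
- oat_center (a point): Centre of the brown oat soap bar, 100 long (its x) x 50 wide (its y) x 30 mm high (z), about 155 g. It lies flat in the row, its long sides touching the cream bars beside it, its ends free.
- cream_a_center (a point): Centre of a cream soap bar of the same size, at one end of the row of five; soft, must stay.
- cream_b_center (a point): Centre of a cream soap bar of the same size, in the row; must stay.
- cream_c_center (a point): Centre of a cream soap bar of the same size, in the row; must stay.
- cream_d_center (a point): Centre of a cream soap bar of the same size, at the other end of the row; must stay.
- board: Fixed green cutting board, 300 (its x) x 300 (its y) x 10 mm thick; origin at the centre of its underside, top 10 mm above. The row of five bars lies across it: bars along the board's x, side by side along its y, centres at x = -85 mm. The far part of the board (x above -35 mm) is empty, for the bar to be pushed onto, towards the board's +x. Ordinary sliding friction.
- shelf (a point): Centre of the upper face of the lower shelf of the curing rack, 50 mm above the bench. x points into the rack from its front (which faces the robot), y along its breadth. Shelf level, 180 deep (x -90 to +90) x 400 mm broad, of slats along y.
- rack_bar_l_center (a point): Centre of a cream bar (100 x 50 x 30 mm) on the lower shelf at its +y side, 95 to 135 mm from the middle, pointing into the rack (x); must stay.
- rack_bar_r_center (a point): Centre of a cream bar (100 x 50 x 30 mm) on the lower shelf at its -y side, 95 to 135 mm from the middle, pointing into the rack (x); must stay.
- oil: Amber bottle, 52 mm across, 120 mm high, standing between board and rack, on the robot's side; origin under its centre; leave alone.
- rack: Fixed two-tier wooden curing rack; origin on the bench under the middle of its front edge, axes as shelf. The upper shelf, of the same outline as the lower, has its underside 245 mm above the lower shelf, so a hand must reach in from the front, leaning. Open in front and behind; 20 mm corner posts beyond y = +-200 mm. With the bars on top it is 340 mm high.
Mind the look-alikes: they are no part of the job. What is shaped like the part that bears rack_bar_r_center but blue or purple is not meant. There is more than one size of the part that bears oat_center; the job needs the larger.

How it is judged:
By the outcome, as a careful person would: the job done as asked, in the order asked, and still so for the second after the job is handed in, with the robot touching nothing.
It also fails if it takes over 64 s, if anything falls off the work surface, if the arm or the gripper's body presses on something with over 40 N, if the wrist force passes 120 N, or if a joint passes its speed limit or range.

## Working session

There is one attempt and no reset: what is moved stays moved. The work goes in short steps, Python scripts to look and compute and a tool call to move; the robot and the scene stay as the last step left them, time stands still between calls to the robot, and variables do not carry over. Pictures are saved under pics/ and viewed, and the job is handed in when it is done.

Besides the shell and the picture viewer there is one more tool, called after "Call:" as name(argument=value, ...) on one line, values as JSON. apply_moves: Moves the arm, as the interface text tells. Its arguments: {"type":"object","properties":{"series":{"type":"array"}},"required":["series"]}

```bash
mkdir -p pics
python3 - <<'E'
from bench import env
import cv2
s=env.sense()
for k,v in s.items(): print(k,v)
print(env.nose_length)
for n in("side","top","wrist"):
    i=env.camera_info(n); print(n,i)
    cv2.imwrite(f"pics/{n}0.png",env.grab_frame(n)[:,:,::-1])
E
```

```text
time_s 0.0
joints [-1.35471733  0.60010239 -0.00254307  1.6001272   0.00181334  0.94292285
 -0.07978132]
qd [ 0.00119265 -0.00122836 -0.00109487 -0.00011177 -0.00035372 -0.00079622
 -0.0008772 ]
joint_efforts [-1.38080810e-03 -7.65057993e+01  1.49709698e+00 -2.52356547e+01
 -5.23686991e-02  1.69649406e-02  1.49076568e-04]
tool_pos [209.12791374 693.6878545  231.77735434]
tcp_rot [-1.56011855  0.22984042 -0.22972386]
wrist_force [ 0.53539641 -0.92330605  0.33568767]
moment [ 0.0493725   0.02650095 -0.02616219]
grip_width 0.9982877993844513
14.0
side {'fov_y': 55.51099037515765, 'cx': 254.8456314723939, 'cy': 188.19804666393324, 'R': array([[ 0.88808951, -0.45950918, -0.01217971],
       [-0.36883253, -0.69652569, -0.61547911],
       [ 0.27433482,  0.55109281, -0.78805908]]), 't': array([-445.46238247,  220.04356261,  996.47426893])}
top {'fov_y': 53.871129932046955, 'cx': 248.49599294467953, 'cy': 188.94631722788367, 'R': array([[ 0.15078023, -0.98856528,  0.00200196],
       [-0.96842284, -0.14811415, -0.20054778],
       [ 0.19855109,  0.02829989, -0.97968188]]), 't': array([-63.52481848, 507.27269416, 986.16316743])}
wrist {'fov_y': 69.33275415959935, 'cx': 259.24977046858936, 'cy': 191.5572349881478, 'R': array([[ 2.88886519e-01,  9.57363152e-01, -6.11285300e-04],
       [ 9.22529099e-01, -2.78204479e-01,  2.67473980e-01],
       [ 2.55899671e-01, -7.78335555e-02, -9.63564889e-01]]), 't': array([-724.72577435,  -31.41989269,  390.85718624])}
```

View pics/top0.png

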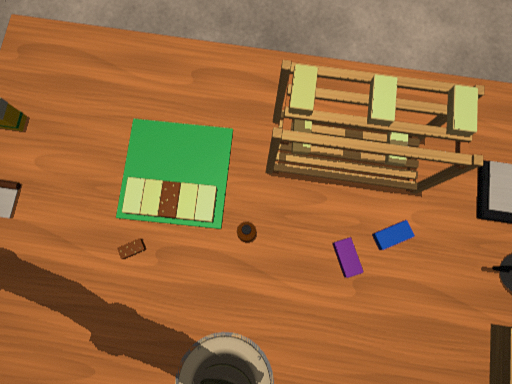

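View pics/side0.png

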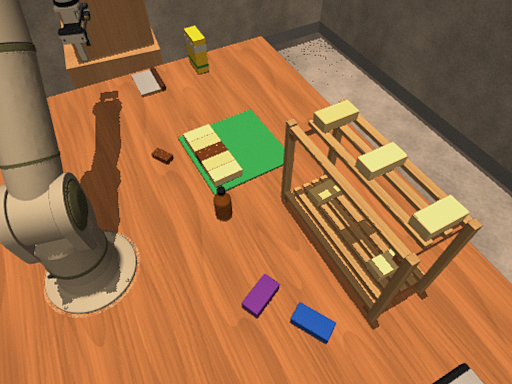

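View pics/wrist0.png

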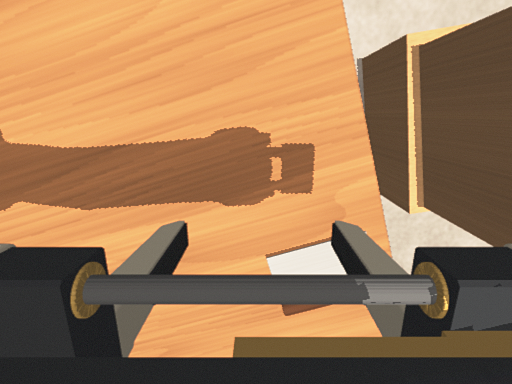

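```bash
cat > h.py <<'E'
import numpy as np, cv2
from bench import env
from scipy.spatial.transform import Rotation as Rn
def K(i):
    f=192/np.tan(np.radians(i["fov_y"]/2)); return f
def ray(i,uv,z):
    f=K(i); d=np.array([(uv[0]-i["cx"])/f,(uv[1]-i["cy"])/f,1.])
    R=np.array(i["R"]);c=-R.T@i["t"]; w=R.T@d
    return c+w*(z-c[2])/w[2]
def proj(i,X):
    f=K(i); p=np.array(i["R"])@np.array(X)+i["t"]; return np.array([f*p[0]/p[2]+i["cx"],f*p[1]/p[2]+i["cy"]])
E
python3 - <<'E'
from h import *
T=cv2.imread("pics/top0.png");S=cv2.imread("pics/side0.png")
a=cv2.resize(T[110:270,105:265],None,fx=3.7,fy=3.7,interpolation=cv2.INTER_NEAREST)
cv2.imwrite("pics/topA.png",a)
a=cv2.resize(T[50:210,260:500],None,fx=3.3,fy=3.3,interpolation=cv2.INTER_NEAREST)
cv2.imwrite("pics/topB.png",a)
a=cv2.resize(S[100:340,270:490],None,fx=2.5,fy=2.5,interpolation=cv2.INTER_NEAREST)
cv2.imwrite("pics/sideB.png",a)
a=cv2.resize(S[100:230,140:300],None,fx=4,fy=4,interpolation=cv2.INTER_NEAREST)
cv2.imwrite("pics/sideA.png",a)
E
```

```text
(no output)
```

View pics/topA.png

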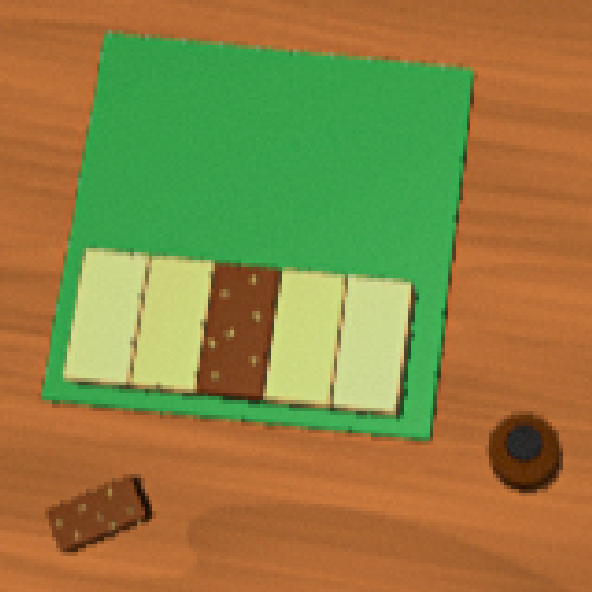

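View pics/topB.png

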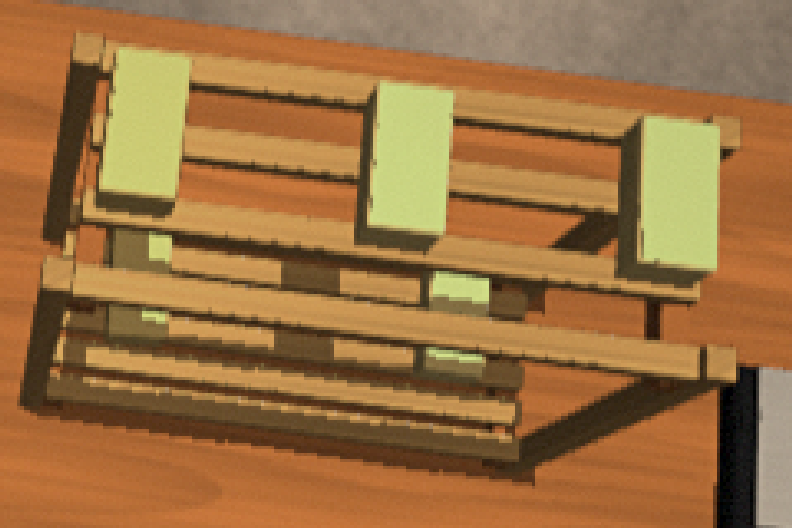

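View pics/sideB.png

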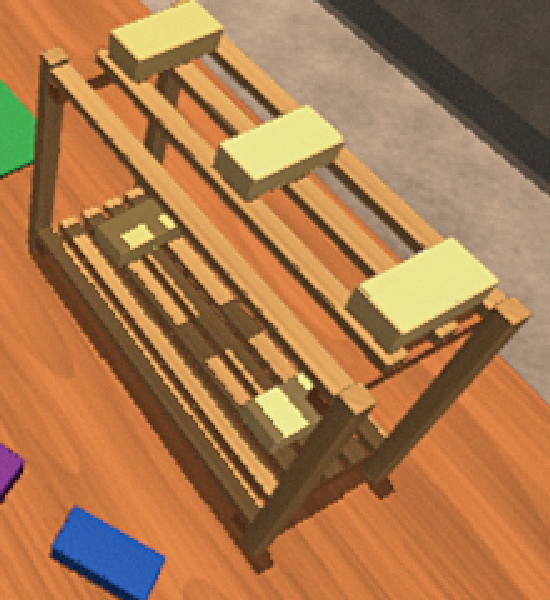

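View pics/sideA.png

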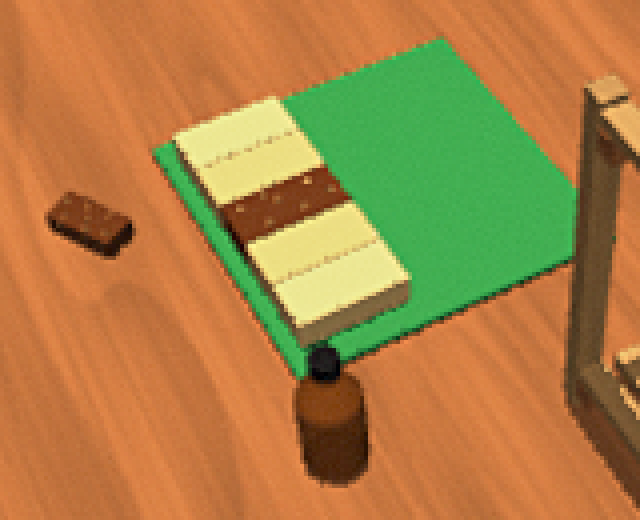

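```bash
cat >> h.py <<'E'
def tri(a,b,ia,ib):
    A=[];B=[]
    for i,uv in((ia,a),(ib,b)):
        f=K(i);R=np.array(i["R"]);t=np.array(i["t"])
        x=(uv[0]-i["cx"])/f;y=(uv[1]-i["cy"])/f
        A+= [R[0]-x*R[2],R[1]-y*R[2]];B+=[x*t[2]-t[0],y*t[2]-t[1]]
    s=np.linalg.lstsq(np.array(A),np.array(B),rcond=None); return s[0],s[1]
E
python3 - <<'E'
from h import *
np.set_printoptions(precision=1,suppress=True)
it=env.camera_info("top");js=env.camera_info("side")
def A(p):return (105+(p[0])/3.7-.4,110+p[1]/3.7-.4)
def B(p):return (260+p[0]/3.3-.4,50+p[1]/3.3-.4)
def SB(p):return (270+p[0]/2.5-.4,100+p[1]/2.5-.4)
def SA(p):return (140+p[0]/4-.4,100+p[1]/4-.4)
print("oat");
o=np.array([ray(it,A(p),40) for p in[(216,262),(282,268),(265,400),(198,393)]]);print(o,o.mean(0))
print(np.linalg.norm(o-np.roll(o,1,0),axis=1))
print("row");r=np.array([ray(it,A(p),40) for p in[(86,249),(413,282),(398,414),(65,380)]]);print(r,r.mean(0))
b=np.array([ray(it,A(p),10) for p in[(107,33),(474,71),(432,440),(42,398)]]);print("board",b,b.mean(0));print(np.linalg.norm(b-np.roll(b,1,0),axis=1))
print("board side",[ray(js,SA(p),10) for p in [(445,40),(155,152)]])
print("posts")
for a,s in[((58,274),(54,57)),((720,364),(356,395)),((722,132),(515,310))]:
    print(tri(B(a),SB(s),it,js))
print("bottle cap",tri(A((524,442)),SA((324,358)),it,js))
# rack bars top z=80 corners
for nm,p in [("L right edge",(170,235)),("L right edge front",(168,322)),("L front left bottom-ish",(108,318)),("R left",(432,272)),("R right far",(490,278)),("R right near",(487,356)),("R left near",(428,348))]:
    print(nm,ray(it,B(p),80))
for nm,p in [("L",(95,235)),("L2",(115,250)),("L3",(178,226)),("R",(243,403)),("R2",(276,432)),]:
    print(nm,ray(js,SB(p),80))
E
```

```text
oat
[[501.3 253.5  40. ]
 [504.3 203.5  40. ]
 [404.2 197.3  40. ]
 [401.8 247.2  40. ]] [452.9 225.4  40. ]
[ 99.7  50.1 100.3  50. ]
row
[[496.4 352.4  40. ]
 [508.6 104.2  40. ]
 [408.8  98.4  40. ]
 [396.4 346.5  40. ]] [452.5 225.4  40. ]
board [[678.9 384.7  10. ]
 [691.7  88.4  10. ]
 [396.3  73.   10. ]
 [383.  371.3  10. ]] [537.5 229.4  10. ]
[296.2 296.5 295.9 298.6]
board side [array([678.7, 374.9,  10. ]), array([383.5, 361.4,  10. ])]
posts
(array([588.4, -35.2, 307.5]), array([0.2]))
(array([ 591. , -454.6,  313.3]), array([0.2]))
(array([ 753.4, -454.6,  307.8]), array([1.7]))
bottle cap (array([396.1,   2. , 113.6]), array([0.8]))
L right edge [ 722.1 -129.6   80. ]
L right edge front [ 646.  -136.9   80. ]
L front left bottom-ish [641.9 -87.4  80. ]
R left [ 722.7 -349.8   80. ]
R right far [ 724.8 -398.    80. ]
R right near [ 656.7 -400.1   80. ]
R left near [ 656.2 -351.5   80. ]
L [ 618.8 -104.7   80. ]
L2 [ 627.3 -133.2   80. ]
L3 [ 710.2 -138.3   80. ]
R [ 636.  -352.5   80. ]
R2 [ 644.9 -392.5   80. ]
```

Run:
```python
from h import *
T=cv2.imread("pics/top0.png");S=cv2.imread("pics/side0.png")
g=lambda x:np.clip((x/255.)**.6*255,0,255).astype('uint8')
cv2.imwrite("pics/topC.png",g(cv2.resize(T[110:200,265:435],None,fx=4.6,fy=4.6,interpolation=cv2.INTER_CUBIC)))
cv2.imwrite("pics/sideC.png",g(cv2.resize(S[165:300,280:430],None,fx=4.4,fy=4.4,interpolation=cv2.INTER_CUBIC)))
```

```text
(no output)
```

View pics/topC.png

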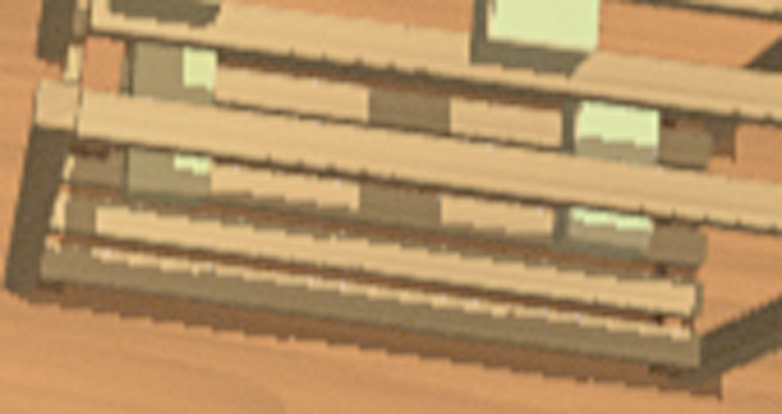

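View pics/sideC.png

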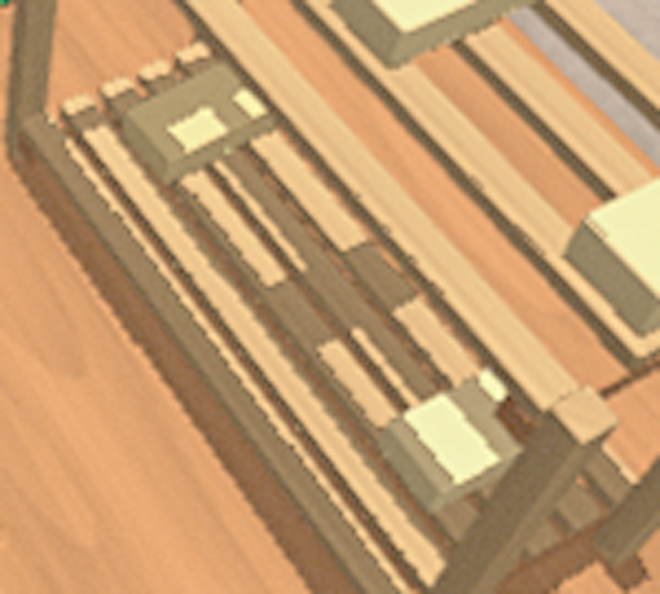

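Run:
```python
from h import *
np.set_printoptions(precision=3,suppress=True)
s=env.sense();R=Rn.from_rotvec(s["tcp_rot"]).as_matrix();print(R)
i=env.camera_info("wrist");c=-i["R"].T@i["t"];print("cam in tool",R.T@(c-s["tool_pos"]), "axis",R.T@i["R"][2])
js=env.camera_info("side");it=env.camera_info("top")
SC=lambda p:(280+p[0]/4.4-.4,165+p[1]/4.4-.4)
TC=lambda p:(265+p[0]/4.6-.4,110+p[1]/4.6-.4)
for p in[(125,112),(167,152),(275,117),(235,65)]:print("L",ray(js,SC(p),80))
for p in[(385,430),(435,482),(522,448)]:print("R",ray(js,SC(p),80))
print("shelf front slat: ",ray(js,SC((90,130)),50))
for p in[(133,40),(129,165),(211,172),(215,50)]:print("Ltop",ray(it,TC(p),80))
for p in[(578,100),(570,210),(653,222),(659,110)]:print("Rtop",ray(it,TC(p),80))
for p in[(45,250),(697,335),(95,205),(697,290)]:print("shelf top",ray(it,TC(p),50))
```

```text
[[ 0.957 -0.     0.289]
 [-0.289 -0.001  0.957]
 [ 0.    -1.    -0.001]]
cam in tool [ -74.075 -152.748    0.18 ] axis [0.267 0.964 0.001]
L [626.716 -94.337  80.   ]
L [ 633.028 -134.484   80.   ]
L [ 710.961 -143.61    80.   ]
L [713.241 -95.067  80.   ]
R [ 633.991 -356.245   80.   ]
R [ 638.662 -394.407   80.   ]
R [ 695.013 -400.816   80.   ]
shelf front slat:  [612.852 -78.117  50.   ]
Ltop [722.042 -80.37   80.   ]
Ltop [643.448 -88.046  80.   ]
Ltop [ 646.513 -136.749   80.   ]
Ltop [ 723.188 -130.05    80.   ]
Rtop [ 724.612 -348.918   80.   ]
Rtop [ 655.351 -349.471   80.   ]
Rtop [ 655.41  -398.535   80.   ]
Rtop [ 725.657 -397.37    80.   ]
shelf top [592.583 -46.782  50.   ]
shelf top [ 599.516 -441.078   50.   ]
shelf top [625.305 -73.013  50.   ]
shelf top [ 627.4   -439.332   50.   ]
```

Call:
apply_moves(series=[{"dx":1.9,"dz":-2.5,"hand":0},{"dx":1.9,"dz":-2.5,"hand":0},{"dx":1.9,"dz":-2.5,"hand":0},{"dx":1.9,"dz":-2.5,"hand":0},{"dx":1.9,"dz":-2.5,"hand":0},{"dx":1.9,"dz":-2.5,"hand":0},{"dx":1.9,"dz":-2.5,"hand":0},{"dx":1.9,"dz":-2.5,"hand":0},{"dx":1.9,"dz":-2.5,"hand":0},{"dx":1.9,"dz":-2.5,"hand":0},{"dx":1.9,"dz":-2.5,"hand":0},{"dx":1.9,"dz":-2.5,"hand":0}])

```text
validation failed for argument at $.se...
```

```bash
cat > st.py <<'E'
from h import *
import json
np.set_printoptions(precision=4,suppress=True)
s=env.sense();R=Rn.from_rotvec(s["tcp_rot"]).as_matrix()
print(s["time_s"],"j",s["joints"],"p",s["tool_pos"],"F",s["wrist_force"],"g",s["grip_width"]);print(R)
open("log.txt","a").write(json.dumps([list(s["joints"]),list(s["tool_pos"]),R.tolist()])+"\n")
E
python3 st.py
```

```text
0.15 j [-1.3547  0.6    -0.0025  1.5999  0.0018  0.9429 -0.0798] p [209.1782 693.8183 231.9488] F [-0.1176  0.6514  0.206 ] g 0.9999133900968543
[[ 0.9575 -0.0002  0.2886]
 [-0.2886 -0.0011  0.9575]
 [ 0.0001 -1.     -0.0012]]
```

Call:
apply_moves(series=[{"rx":0,"ry":0,"rz":0,"dx":1.9,"dy":0,"dz":-2.5,"hand":0},{"rx":0,"ry":0,"rz":0,"dx":1.9,"dy":0,"dz":-2.5,"hand":0},{"rx":0,"ry":0,"rz":0,"dx":1.9,"dy":0,"dz":-2.5,"hand":0},{"rx":0,"ry":0,"rz":0,"dx":1.9,"dy":0,"dz":-2.5,"hand":0},{"rx":0,"ry":0,"rz":0,"dx":1.9,"dy":0,"dz":-2.5,"hand":0},{"rx":0,"ry":0,"rz":0,"dx":1.9,"dy":0,"dz":-2.5,"hand":0},{"rx":0,"ry":0,"rz":0,"dx":1.9,"dy":0,"dz":-2.5,"hand":0},{"rx":0,"ry":0,"rz":0,"dx":1.9,"dy":0,"dz":-2.5,"hand":0}])

```text
time_s: 0.82
tool_pos: [297.4, 457.2, 232.5]
tcp_rot: [-1.559, 0.23, -0.23]
wrist_force: [0.3, 0.2, 0.2]
grip_width: 0.477
```

```bash
python3 st.py
```

```text
0.8167 j [-1.0917  0.385  -0.0088  2.012   0.005   0.7448  0.1744] p [297.3752 457.1853 232.5433] F [0.3262 0.2266 0.1578] g 0.4768728793743018
[[ 0.9575  0.      0.2886]
 [-0.2886 -0.0002  0.9575]
 [ 0.0001 -1.     -0.0002]]
```

Call:
apply_moves(series=[{"rx":0,"ry":0,"rz":0,"dx":2.08,"dy":0.5,"dz":-2.9,"hand":0},{"rx":0,"ry":0,"rz":0,"dx":2.08,"dy":0.5,"dz":-2.9,"hand":0},{"rx":0,"ry":0,"rz":0,"dx":2.08,"dy":0.5,"dz":-2.9,"hand":0},{"rx":0,"ry":0,"rz":0,"dx":2.08,"dy":0.5,"dz":-2.9,"hand":0},{"rx":0,"ry":0,"rz":0,"dx":2.08,"dy":0.5,"dz":-2.9,"hand":0},{"rx":0,"ry":0,"rz":0,"dx":2.08,"dy":0.5,"dz":-2.9,"hand":0},{"rx":0,"ry":0,"rz":0,"dx":2.08,"dy":0.5,"dz":-2.9,"hand":0},{"rx":0,"ry":-0.1,"rz":0,"dx":0,"dy":1.5,"dz":0,"hand":0},{"rx":0,"ry":-0.1,"rz":0,"dx":0,"dy":1.5,"dz":0,"hand":0},{"rx":0,"ry":-0.1,"rz":0,"dx":0,"dy":1.5,"dz":0,"hand":0},{"rx":0,"ry":-0.049,"rz":0,"dx":0,"dy":1.5,"dz":0,"hand":0},{"rx":0,"ry":0,"rz":0,"dx":0,"dy":0,"dz":0,"hand":0}])

```text
time_s: 1.82
tool_pos: [377.2, 221.7, 135.8]
tcp_rot: [-1.572, -0.044, 0.048]
wrist_force: [-0.2, -0.0, 0.8]
grip_width: 0.004
```

```bash
python3 st.py
```

```text
1.8167 j [-0.6022  0.4309 -0.0793  2.3254  0.086   0.3909  0.875 ] p [377.1885 221.6908 135.7662] F [-0.2081 -0.006   0.8278] g 0.004435392618173625
[[ 0.9983 -0.0027 -0.0581]
 [ 0.0581 -0.0017  0.9983]
 [-0.0028 -1.     -0.0015]]
```

```bash
cat > kin.py <<'E'
import numpy as np, json, itertools
from scipy.optimize import least_squares
from scipy.spatial.transform import Rotation as Rn
rz=lambda a:Rn.from_euler('z',a).as_matrix(); ry=lambda a:Rn.from_euler('y',a).as_matrix()
F0=np.array([[1,0,0],[0,0,1],[0,-1,0.]])  # placeholder
def fk(q,P,S):
    h,L1,L2,L3,a0,a7,bx,by=P
    R=rz(a0+S[0]*q[0]);p=np.array([bx,by,h])
    R=R@ry(q[1]);p=p+R@[0,0,L1]
    R=R@rz(S[1]*q[2])@ry(q[3]);p=p+R@[0,0,L2]
    R=R@rz(S[2]*q[4])@ry(q[5]);p=p+R@[0,0,L3]
    R=R@rz(S[3]*q[6]+a7)
    # tool y = approach(R z), tool x = R x, tool z = x cross y
    Rt=np.column_stack([R[:,0],R[:,2],np.cross(R[:,0],R[:,2])])
    return p,Rt
E
cat > fit.py <<'E'
from kin import *
D=[json.loads(l) for l in open("log.txt")]
best=None
for S in itertools.product([1,-1],repeat=4):
  for a7 in (0,1.57,3.14,-1.57):
   for a0 in ((0,) if S[0]<0 else (2.63,)):
    def res(P):
        r=[]
        for q,p,R in D:
            pp,RR=fk(q,P,S); r+=list((pp-p))+list(300*(RR-np.array(R)).ravel())
        r+=list((P[6:8])*.3)
        return np.array(r)
    o=least_squares(res,[440,530,520,350,a0,a7,0,0])
    if best is None or o.cost<best[0]: best=(o.cost,S,o.x)
    if o.cost<3000: print(round(o.cost,1),S,o.x.round(3))
json.dump([list(best[1]),list(best[2])],open("kin.json","w"))
E
python3 fit.py
```

```text
1511.2 (-1, 1, -1, -1) [-5.77014e+02  6.47353e+02  4.51771e+02 -5.42108e+02 -8.00000e-02
 -1.70600e+00 -2.90000e-01 -7.04700e+00]
1511.2 (-1, 1, -1, -1) [-5.77014e+02  6.47353e+02  4.51771e+02 -5.42108e+02 -8.00000e-02
  4.57700e+00 -2.90000e-01 -7.04700e+00]
1511.2 (-1, 1, -1, -1) [-5.77014e+02  6.47353e+02  4.51771e+02 -5.42108e+02 -8.00000e-02
  4.57700e+00 -2.90000e-01 -7.04700e+00]
1511.2 (-1, 1, -1, -1) [-5.77015e+02  6.47353e+02  4.51771e+02 -5.42108e+02 -8.00000e-02
 -1.70600e+00 -2.90000e-01 -7.04700e+00]
1860.6 (-1, -1, 1, -1) [-2.26035e+02  6.53385e+02  4.54048e+02 -1.87226e+02 -7.60000e-02
 -1.70300e+00  2.01300e+00 -1.26870e+01]
1860.6 (-1, -1, 1, -1) [-2.26035e+02  6.53385e+02  4.54048e+02 -1.87226e+02 -7.60000e-02
  4.58100e+00  2.01300e+00 -1.26870e+01]
1860.6 (-1, -1, 1, -1) [-2.26035e+02  6.53385e+02  4.54048e+02 -1.87226e+02 -7.60000e-02
  4.58100e+00  2.01300e+00 -1.26870e+01]
1860.6 (-1, -1, 1, -1) [-2.26035e+02  6.53385e+02  4.54048e+02 -1.87226e+02 -7.60000e-02
 -1.70300e+00  2.01300e+00 -1.26870e+01]
50.1 (-1, -1, -1, -1) [ 2.857787e+03  6.830970e+02  4.542670e+02  2.922926e+03 -6.400000e-02
 -1.635000e+00  6.393000e+00 -2.707000e+01]
50.1 (-1, -1, -1, -1) [ 2.857791e+03  6.830970e+02  4.542670e+02  2.922931e+03 -6.400000e-02
 -1.635000e+00  6.393000e+00 -2.707000e+01]
50.1 (-1, -1, -1, -1) [ 2.857788e+03  6.830970e+02  4.542670e+02  2.922927e+03 -6.400000e-02
  4.648000e+00  6.393000e+00 -2.707000e+01]
50.1 (-1, -1, -1, -1) [ 2.85778e+03  6.83097e+02  4.54267e+02  2.92292e+03 -6.40000e-02
 -1.63500e+00  6.39300e+00 -2.70700e+01]
```

Call:
apply_moves(series=[{"rx":0,"ry":0,"rz":0,"dx":0,"dy":2.5,"dz":0,"hand":0},{"rx":0,"ry":0,"rz":0,"dx":0,"dy":2.5,"dz":0,"hand":0},{"rx":0,"ry":0,"rz":0,"dx":0,"dy":2.5,"dz":0,"hand":0},{"rx":0,"ry":0,"rz":0,"dx":0,"dy":1.5,"dz":0,"hand":0},{"rx":0,"ry":0,"rz":0,"dx":0,"dy":1.3,"dz":0,"hand":0},{"rx":0,"ry":0,"rz":0,"dx":0,"dy":0,"dz":0,"hand":0},{"rx":0,"ry":0,"rz":0,"dx":0,"dy":0,"dz":0,"hand":0}])

```text
time_s: 2.4
tool_pos: [378.1, 222.6, 34.9]
tcp_rot: [-1.571, -0.043, 0.044]
wrist_force: [-0.7, -0.2, -0.3]
grip_width: 0.006
```

```bash
python3 st.py
python3 - <<'E'
from h import *
T=env.grab_frame("top")[:,:,::-1];S=env.grab_frame("side")[:,:,::-1]
a=cv2.resize(T[110:260,105:265],None,fx=3.7,fy=3.7,interpolation=cv2.INTER_CUBIC)
cv2.imwrite("pics/p1t.png",a)
cv2.imwrite("pics/p1s.png",cv2.resize(S[100:230,140:300],None,fx=4,fy=4,interpolation=cv2.INTER_CUBIC))
cv2.imwrite("pics/p1w.png",env.grab_frame("wrist")[:,:,::-1])
E
```

```text
2.4 j [-0.6434  0.6454 -0.0265  2.3906  0.1509  0.1077  0.8114] p [378.1136 222.6313  34.9106] F [-0.6534 -0.1902 -0.3188] g 0.006324919688112758
[[ 0.9985 -0.0004 -0.0552]
 [ 0.0552 -0.0006  0.9985]
 [-0.0005 -1.     -0.0006]]
```

View pics/p1t.png

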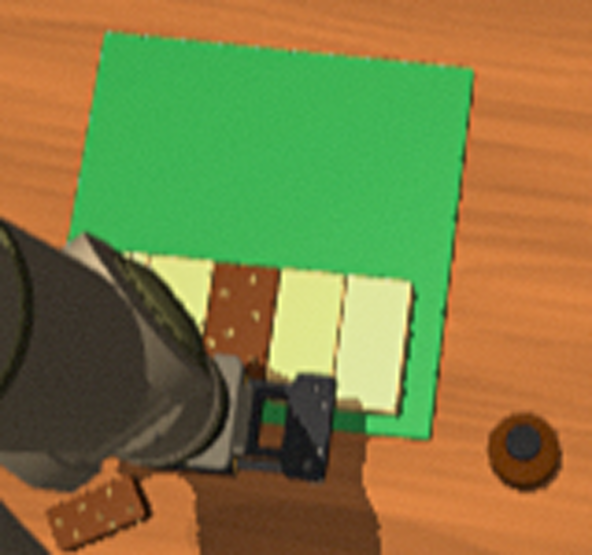

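View pics/p1s.png

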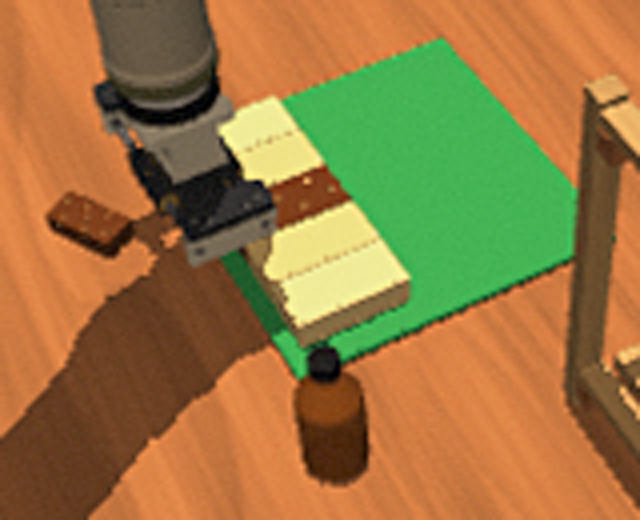

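View pics/p1w.png

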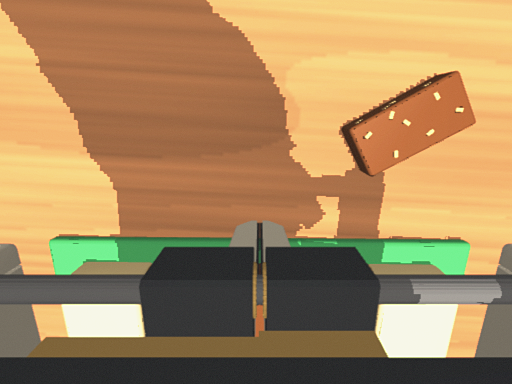

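Call:
apply_moves(series=[{"rx":0,"ry":0,"rz":0,"dx":0.8,"dy":-0.2,"dz":-0.15,"hand":0},{"rx":0,"ry":0,"rz":0,"dx":0.8,"dy":0,"dz":0,"hand":0},{"rx":0,"ry":0,"rz":0,"dx":0.5,"dy":0,"dz":0,"hand":0},{"rx":0,"ry":0,"rz":0,"dx":0.5,"dy":0,"dz":0,"hand":0},{"rx":0,"ry":0,"rz":0,"dx":0.5,"dy":0,"dz":0,"hand":0},{"rx":0,"ry":0,"rz":0,"dx":0.5,"dy":0,"dz":0,"hand":0}])

```text
time_s: 3.05
tool_pos: [414.4, 222.9, 36.9]
tcp_rot: [-1.571, -0.044, 0.044]
wrist_force: [-1.9, -0.6, 1.1]
grip_width: 0.0
```

```bash
python3 st.py
python3 - <<'E'
from h import *
S=env.grab_frame("side")[:,:,::-1]
cv2.imwrite("pics/p2s.png",cv2.resize(S[100:230,140:300],None,fx=4,fy=4,interpolation=cv2.INTER_CUBIC))
E
```

```text
3.05 j [-0.5804  0.6507 -0.0483  2.3175  0.1666  0.177   0.8438] p [414.4392 222.86    36.8547] F [-1.9342 -0.5642  1.1347] g 0.00027630623262110015
[[ 0.9984 -0.0005 -0.0559]
 [ 0.0559 -0.0003  0.9984]
 [-0.0005 -1.     -0.0003]]
```

View pics/p2s.png

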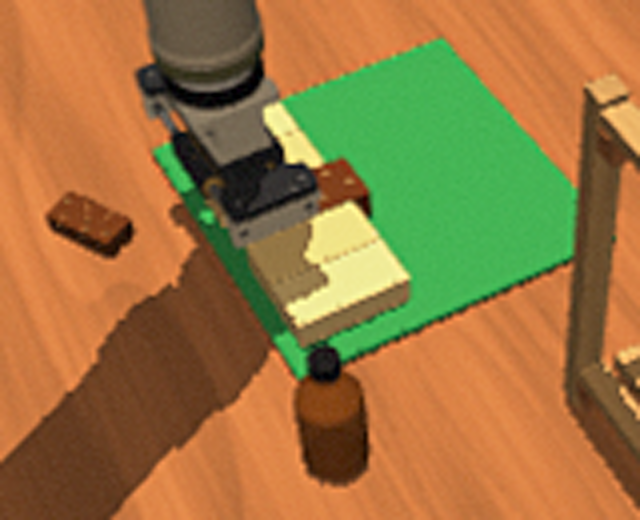

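Call:
apply_moves(series=[{"rx":0,"ry":0,"rz":0,"dx":0.8,"dy":0,"dz":0,"hand":0},{"rx":0,"ry":0,"rz":0,"dx":1,"dy":0,"dz":0,"hand":0},{"rx":0,"ry":0,"rz":0,"dx":1,"dy":0,"dz":0,"hand":0},{"rx":0,"ry":0,"rz":0,"dx":1,"dy":0,"dz":0,"hand":0},{"rx":0,"ry":0,"rz":0,"dx":1,"dy":0,"dz":0,"hand":0},{"rx":0,"ry":0,"rz":0,"dx":1,"dy":0,"dz":0,"hand":0},{"rx":0,"ry":0,"rz":0,"dx":1,"dy":0,"dz":0,"hand":0},{"rx":0,"ry":0,"rz":0,"dx":1,"dy":0,"dz":0,"hand":0},{"rx":0,"ry":0,"rz":0,"dx":1,"dy":0,"dz":0,"hand":0},{"rx":0,"ry":0,"rz":0,"dx":1,"dy":0,"dz":0,"hand":0},{"rx":0,"ry":0,"rz":0,"dx":0.8,"dy":0,"dz":0,"hand":0},{"rx":0,"ry":0,"rz":0,"dx":0.4,"dy":0,"dz":0,"hand":0}])

```text
time_s: 4.1
tool_pos: [525.4, 229.4, 36.8]
tcp_rot: [-1.57, -0.044, 0.043]
wrist_force: [-0.8, -0.7, 0.9]
grip_width: 0.009
```

```bash
python3 st.py
python3 - <<'E'
from h import *
S=env.grab_frame("side")[:,:,::-1]
cv2.imwrite("pics/p3s.png",cv2.resize(S[100:230,140:300],None,fx=4,fy=4,interpolation=cv2.INTER_CUBIC))
E
```

```text
4.1 j [-0.4438  0.7029 -0.0989  2.0832  0.181   0.3627  0.9377] p [525.4325 229.3586  36.8116] F [-0.7616 -0.6649  0.9376] g 0.008758834920735311
[[ 0.9984  0.0007 -0.0557]
 [ 0.0557  0.0003  0.9984]
 [ 0.0007 -1.      0.0003]]
```

View pics/p3s.png

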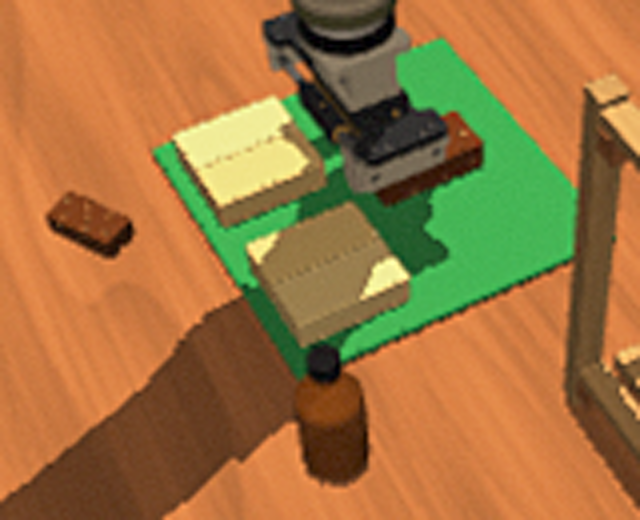

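Call:
apply_moves(series=[{"rx":0,"ry":0,"rz":0,"dx":-0.5,"dy":-1,"dz":0,"hand":50},{"rx":0,"ry":0,"rz":0,"dx":0,"dy":-3.5,"dz":0,"hand":100},{"rx":0,"ry":0,"rz":0,"dx":0,"dy":-3.5,"dz":0,"hand":100},{"rx":0,"ry":0,"rz":0,"dx":0,"dy":-3.5,"dz":0,"hand":100},{"rx":0,"ry":0,"rz":0,"dx":0,"dy":-3.5,"dz":0,"hand":100},{"rx":0,"ry":0,"rz":0,"dx":0,"dy":-3.5,"dz":0,"hand":100},{"rx":0,"ry":0,"rz":0,"dx":0,"dy":-3.5,"dz":0,"hand":100}])

```text
time_s: 4.73
tool_pos: [517.5, 228.8, 259.3]
tcp_rot: [-1.57, -0.045, 0.045]
wrist_force: [0.7, -0.1, -0.9]
grip_width: 0.455
```

```bash
python3 st.py
python3 - <<'E'
from h import *
T=env.grab_frame("top")[:,:,::-1];cv2.imwrite("pics/p4t.png",T)
E
```

```text
4.7333 j [-0.3851  0.3834 -0.1794  1.9318  0.0902  0.8342  1.0153] p [517.4945 228.7537 259.3078] F [ 0.7185 -0.0894 -0.8742] g 0.4553671915106745
[[ 0.9984 -0.0002 -0.0569]
 [ 0.0569 -0.0001  0.9984]
 [-0.0002 -1.     -0.0001]]
```

View pics/p4t.png

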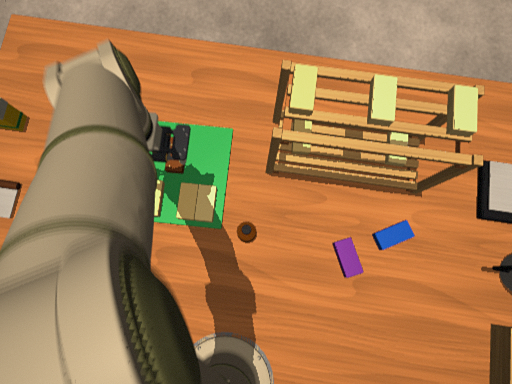

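Call:
apply_moves(series=[{"rx":0.1,"ry":0,"rz":0,"dx":0,"dy":0,"dz":0,"hand":100},{"rx":0.1,"ry":0,"rz":0,"dx":0,"dy":0,"dz":0,"hand":100},{"rx":0.1,"ry":0,"rz":0,"dx":0,"dy":0,"dz":0,"hand":100}])

```text
time_s: 5.03
tool_pos: [518.0, 230.3, 258.4]
tcp_rot: [-1.267, -0.04, 0.049]
wrist_force: [0.7, -0.3, -1.2]
grip_width: 0.713
```

```bash
python3 st.py
```

```text
5.0333 j [-0.0845  0.3853 -0.3639  1.9964 -0.2362  0.6855  1.3896] p [518.0359 230.2945 258.3613] F [ 0.6833 -0.2525 -1.2085] g 0.7134702279794034
[[ 0.9983 -0.0144 -0.057 ]
 [ 0.0587  0.2988  0.9525]
 [ 0.0033 -0.9542  0.2992]]
```

Call:
apply_moves(series=[{"rx":0,"ry":0,"rz":-0.1,"dx":0,"dy":0,"dz":0,"hand":100},{"rx":0,"ry":0,"rz":-0.1,"dx":0,"dy":0,"dz":0,"hand":100},{"rx":0,"ry":0,"rz":-0.1,"dx":0,"dy":0,"dz":0,"hand":100}])

```text
time_s: 5.28
tool_pos: [518.9, 227.1, 257.4]
tcp_rot: [-1.253, -0.227, -0.217]
wrist_force: [0.2, 0.4, -0.1]
grip_width: 0.929
```

```bash
python3 st.py; python3 fit.py
```

```text
5.2833 j [-0.1666  0.2893 -0.3222  2.2042 -0.1969  0.2666  1.2994] p [518.9038 227.052  257.3833] F [ 0.1975  0.36   -0.1344] g 0.929195867932396
[[ 0.9573  0.2844 -0.0509]
 [-0.0379  0.298   0.9538]
 [ 0.2865 -0.9112  0.296 ]]
507.6 (-1, -1, -1, -1) [ 2.58505e+02  6.57234e+02  4.43537e+02  3.09221e+02 -7.20000e-02
 -1.64200e+00  4.10200e+00 -1.53500e+01]
507.6 (-1, -1, -1, -1) [ 2.58505e+02  6.57234e+02  4.43537e+02  3.09221e+02 -7.20000e-02
 -1.64200e+00  4.10200e+00 -1.53500e+01]
507.6 (-1, -1, -1, -1) [ 2.58505e+02  6.57234e+02  4.43537e+02  3.09221e+02 -7.20000e-02
  4.64100e+00  4.10200e+00 -1.53500e+01]
507.6 (-1, -1, -1, -1) [ 2.58505e+02  6.57234e+02  4.43537e+02  3.09221e+02 -7.20000e-02
 -1.64200e+00  4.10200e+00 -1.53500e+01]
```

```bash
cat > kin.py <<'E'
import numpy as np, json
from scipy.optimize import least_squares
from scipy.spatial.transform import Rotation as Rn
rz=lambda a:np.array([[np.cos(a),-np.sin(a),0],[np.sin(a),np.cos(a),0],[0,0,1]])
ry=lambda a:np.array([[np.cos(a),0,np.sin(a)],[0,1,0],[-np.sin(a),0,np.cos(a)]])
def fk(q,P,full=False):
    # P: a0,a7, offsets: after1(x,y,h) , after3 (x,y,L1) [before j4], after4 (x,y,L2), after6 (x,y,L3)
    o=np.array(P[2:14]).reshape(4,3)
    R=rz(P[0]-q[0]);p=R@o[0]
    R=R@ry(q[1])@rz(-q[2]);p=p+R@o[1];e=p
    R=R@ry(q[3])@rz(-q[4]);p=p+R@o[2];w=p
    R=R@ry(q[5]);p=p+R@o[3]
    R=R@rz(P[1]-q[6])
    Rt=np.column_stack([R[:,0],R[:,2],np.cross(R[:,0],R[:,2])])
    return (p,Rt,e,w) if full else (p,Rt)
E
cat > fit.py <<'E'
from kin import *
D=[json.loads(l) for l in open("log.txt")]
p0=np.array([-.07,-1.64,0,0,260,0,0,657,0,0,444,0,0,309])
sc=np.array([.01,.05]+[40,40,1e4]*4)
def res(P):
    r=[]
    for q,p,R in D:
        pp,RR=fk(q,P); r+=list((pp-p))+list(300*(RR-np.array(R)).ravel())
    return np.array(r+list((P-p0*np.r_[1,1,np.ones(12)])/np.where(sc>1e3,1e6,sc)))
o=least_squares(res,p0,x_scale=np.r_[.1,.1,np.ones(12)*50])
print(o.cost,o.x.round(3)); 
for q,p,R in D:
    pp,RR=fk(q,o.x); print((pp-p).round(1), np.abs(RR-R).max().round(4))
json.dump(list(o.x),open("kin.json","w"))
E
python3 fit.py
```

```text
23.60489479844624 [-6.00000e-03 -1.57700e+00  1.26100e+00 -2.99130e+01  2.83891e+02
  6.92000e-01 -2.16600e+01  6.47154e+02  3.68000e-01 -7.40000e-01
  4.42364e+02  1.44200e+00 -7.42000e-01  3.25325e+02]
[ 1.  -0.2 -0.3] 0.0001
[-0.1  0.1 -0.1] 0.0001
[-0.4  0.4  0.1] 0.0001
[-0.4  0.4 -0. ] 0.0001
[-0.2  0.2  0. ] 0.0001
[ 0.2 -0.3  0.1] 0.0001
[ 0.1 -0.3  0.2] 0.0001
[0.1 0.1 0.2] 0.0019
[-0.   0.  -0.3] 0.0019
```

```bash
cat > ik.py <<'E'
from kin import *
P=json.load(open("kin.json"))
lo=np.array([-2.57,-.35,-1.29,.11,-1.05,.11,-2.63]);hi=np.array([2.57,1.97,1.29,2.56,4.19,1.86,2.63])
def Rlean(th,yaw=0,half=False):
    R=np.column_stack([[np.cos(th),0,np.sin(th)],[np.sin(th),0,-np.cos(th)],[0,1,0]])
    if half: R=R@np.diag([-1,1,-1])
    return rz(yaw)@R
def tcp_from_grasp(g,R): return np.array(g)+5*R[:,1]
def ik(p,R,q0,m=.04,reg=0):
    def f(q):
        pp,RR=fk(q,P); return np.r_[(pp-p)/10,30*np.cross(RR.T,R.T).sum(0)*.5, 3*(np.trace(RR.T@R)-3), reg*(q-q0)]
    o=least_squares(f,np.clip(q0,lo+m+1e-3,hi-m-1e-3),bounds=(lo+m,hi-m),x_scale=1.)
    pp,RR=fk(o.x,P)
    return o.x,np.linalg.norm(pp-p),np.arccos(np.clip((np.trace(RR.T@R)-1)/2,-1,1))
E
cat > t.py <<'E'
from ik import *
np.set_printoptions(precision=2,suppress=True)
rng=np.random.default_rng(0)
for half in(False,True):
  for name,g,yaw in(("pick",(570,232,36),.056),("place",(655,-244,76),0)):
    for th in (35,45,55):
      R=Rlean(np.radians(th),yaw,half);p=tcp_from_grasp(g,R);sols=[]
      for k in range(40):
        q,e,a=ik(p,R,rng.uniform(lo,hi))
        if e<1 and a<.01:sols.append(q)
      sols=np.array(sols);print(half,name,th,len(sols))
      if len(sols):
          for b in sols[np.argsort(sols[:,4])][::max(1,len(sols)//4)]:
            print("   ",b,"elbow/wrist",*fk(b,P,True)[2:])
E
python3 t.py
```

```text
False pick 35 10
    [ 0.1   1.19 -1.25  2.35  2.03  1.44 -0.71] elbow/wrist [ 601.78 -102.05  506.43] [385.3  222.27 297.54]
    [-0.13  0.92 -0.78  2.36  2.13  1.04 -0.99] elbow/wrist [526.75  18.77 664.12] [385.23 221.82 297.47]
    [-0.29  0.84 -0.52  2.37  2.24  0.87 -1.16] elbow/wrist [484.14  90.19 708.14] [385.24 221.54 297.47]
    [-0.56  0.79 -0.13  2.39  2.49  0.69 -1.49] elbow/wrist [421.34 197.61 737.81] [385.36 221.04 297.53]
    [-0.63  0.79 -0.01  2.4   2.58  0.65 -1.6 ] elbow/wrist [403.54 228.46 739.51] [385.44 220.87 297.58]
False pick 45 10
    [-0.28  0.96 -0.63  2.46  2.31  1.25 -1.26] elbow/wrist [533.22  99.16 642.21] [342.74 219.   261.37]
    [-0.64  0.88 -0.09  2.48  2.55  1.01 -1.66] elbow/wrist [436.71 255.44 692.25] [342.93 218.41 261.53]
    [-0.69  0.89 -0.01  2.48  2.6   0.98 -1.73] elbow/wrist [422.43 277.85 692.66] [342.98 218.32 261.58]
    [-0.71  0.89  0.01  2.48  2.62  0.97 -1.75] elbow/wrist [418.3  284.29 692.47] [342.99 218.3  261.59]
    [-0.81  0.9   0.16  2.49  2.72  0.93 -1.89] elbow/wrist [390.11 327.95 687.62] [343.1  218.13 261.69]
Fal
[... 4058 characters left out ...]
 ] [ 427.35 -243.9   301.36]
    [ 0.73  0.82 -0.47  2.27  3.19  0.6   2.05] elbow/wrist [ 325.55 -360.61  715.75] [ 427.35 -243.99  301.36]
True place 55 14
    [ 0.99  1.04 -0.83  2.32  3.05  0.85  2.44] elbow/wrist [ 272.1  -499.06  599.08] [ 391.75 -243.36  258.51]
    [ 0.49  0.87 -0.08  2.35  3.53  1.01  1.67] elbow/wrist [ 412.4  -283.98  698.62] [ 391.74 -244.59  258.49]
    [0.32 0.89 0.17 2.36 3.63 1.11 1.48] elbow/wrist [ 457.46 -211.23  694.78] [ 391.82 -244.86  258.61]
    [0.17 0.94 0.41 2.37 3.71 1.23 1.31] elbow/wrist [ 500.54 -139.94  674.47] [ 391.91 -245.08  258.74]
    [-0.11  1.17  0.93  2.39  3.82  1.56  0.92] elbow/wrist [591.75  19.22 552.08] [ 392.2  -245.46  259.15]
```

```bash
cat > plan.py <<'E'
from ik import *
from bench import env
np.set_printoptions(precision=2,suppress=True)
def jac(q):
    J=np.zeros((6,7));p0,R0=fk(q,P)
    for i in range(7):
        d=np.zeros(7);d[i]=1e-5;p,R=fk(np.array(q)+d,P)
        J[:3,i]=(p-p0)/1e-5/300;J[3:,i]=Rn.from_matrix(R@R0.T).as_rotvec()/1e-5
    return J
def track(q,p,R,n=8):
    q=np.array(q,float)
    for _ in range(n):
        pp,RR=fk(q,P);e=np.r_[(p-pp)/300,Rn.from_matrix(R@RR.T).as_rotvec()]
        J=jac(q);q=q+J.T@np.linalg.solve(J@J.T+1e-4*np.eye(6),e)
    return q
def rows(p,R,poses,hand):
    out=[]
    for pt,Rt in poses:
        d=np.round(R.T@(pt-p)/10,2);r=np.round(Rn.from_matrix(R.T@Rt).as_rotvec(),3)
        out.append(dict(rx=r[0],ry=r[1],rz=r[2],dx=d[0],dy=d[1],dz=d[2],hand=hand))
        p=p+R@(d*10);R=R@Rn.from_rotvec(r).as_matrix()
    return out,p,R
def emit(out):
    out=[{k:float(v) for k,v in o.items()} for o in out]
    for i in range(0,len(out),12):print(json.dumps(out[i:i+12]).replace(".0,",",").replace(".0}","}").replace(" 0,"," 0,"));print()
E
cat > t2.py <<'E'
from plan import *
s=env.sense();q0=np.array(s["joints"])
R=Rlean(np.radians(45),.056);p=tcp_from_grasp((565,231.5,120),R)
qs=[]
for k in range(20):
    q,e,a=ik(p,R,np.array([-.6,.7,-.1,2.3,2.5,.9,-1.6])+np.random.default_rng(k).normal(0,.2,7),reg=.02)
    if e<2 and a<.02: qs.append(q)
print(len(qs),qs[0],q0)
q1=qs[0]
via=(q0+q1)/2;via[5]=.55
from scipy.interpolate import CubicSpline
N=30
cs=CubicSpline([0,.5,1],np.array([q0,via,q1]),bc_type='natural')
poses=[];q=q0.copy();P0=(np.array(s["tool_pos"]),Rn.from_rotvec(s["tcp_rot"]).as_matrix())
pr=P0
for i in range(1,N+1):
    t=i/N;pp,RR=fk(cs(t),P);poses.append((pp,RR));q=track(q,pp,RR)
    print(i,pp.round(0),RR[:,1],"step",np.linalg.norm(pp-pr[0]).round(1),np.degrees(Rn.from_matrix(pr[1].T@RR).magnitude()).round(1),"trk",q)
    pr=(pp,RR)
E
python3 t2.py
```

```text
20 [-0.6   0.68 -0.15  2.48  2.42  0.85 -1.48] [-0.17  0.29 -0.32  2.2  -0.2   0.27  1.3 ]
1 [508. 220. 243.] [ 0.26  0.26 -0.93] step 19.1 2.7 trk [-0.22  0.3  -0.27  2.22 -0.17  0.29  1.26]
2 [499. 213. 229.] [ 0.23  0.23 -0.95] step 18.3 2.7 trk [-0.27  0.31 -0.22  2.23 -0.13  0.3   1.22]
3 [490. 204. 217.] [ 0.2   0.19 -0.96] step 17.6 2.7 trk [-0.32  0.32 -0.17  2.24 -0.09  0.32  1.18]
4 [482. 195. 205.] [ 0.18  0.15 -0.97] step 16.9 2.7 trk [-0.37  0.33 -0.11  2.25 -0.05  0.33  1.14]
5 [475. 184. 195.] [ 0.17  0.11 -0.98] step 16.2 2.6 trk [-0.42  0.34 -0.06  2.26 -0.01  0.34  1.1 ]
6 [470. 174. 185.] [ 0.15  0.07 -0.99] step 15.4 2.6 trk [-0.47  0.35 -0.    2.27  0.03  0.35  1.05]
7 [466. 163. 176.] [ 0.15  0.02 -0.99] step 14.5 2.6 trk [-0.52  0.37  0.06  2.28  0.07  0.35  1.01]
8 [463. 152. 168.] [ 0.14 -0.02 -0.99] step 13.7 2.5 trk [-0.58  0.38  0.12  2.29  0.12  0.35  0.96]
9 [461. 142. 161.] [ 0.14 -0.06 -0.99] step 12.8 2.5 trk [-0.63  0.4   0.18  2.3   0.16  0.35  0.92]
10 [461. 131. 155.] [ 0.15 -0.11 -0.98] step 11.9 2.5 trk [-0.69  0.42  0.24  2.32  0.2   0.34  0.88
[... 1333 characters left out ...]
 128.] [ 0.58 -0.25 -0.77] step 13.9 2.8 trk [-1.23  0.85  0.98  2.46  0.35 -0.34  0.61]
25 [561. 140. 127.] [ 0.61 -0.21 -0.76] step 15.1 2.9 trk [-1.24  0.87  0.98  2.47  0.33 -0.4   0.61]
26 [566. 155. 125.] [ 0.64 -0.17 -0.75] step 16.3 3.0 trk [-1.25  0.89  0.98  2.48  0.31 -0.47  0.6 ]
27 [570. 172. 124.] [ 0.67 -0.13 -0.73] step 17.5 3.1 trk [-1.25  0.9   0.97  2.49  0.29 -0.54  0.6 ]
28 [571. 191. 122.] [ 0.69 -0.08 -0.72] step 18.8 3.3 trk [-1.25  0.91  0.95  2.49  0.27 -0.6   0.59]
29 [571. 211. 119.] [ 0.7  -0.02 -0.71] step 20.0 3.4 trk [-1.25  0.91  0.93  2.5   0.26 -0.67  0.58]
30 [569. 232. 116.] [ 0.71  0.04 -0.71] step 21.2 3.6 trk [-1.25  0.91  0.9   2.51  0.25 -0.73  0.56]
```

```bash
cat > t3.py <<'E'
from plan import *
import sys
s=env.sense();q0=np.array(s["joints"])
R=Rlean(np.radians(45),.056);p=tcp_from_grasp((565,231.5,130),R)
q1,e,a=ik(p,R,np.array([-.6,.7,-.1,2.4,2.5,.9,-1.6]),reg=.02);print(q1,e,a)
j6=.9
A=np.array([-.35,.3,-.15,2.15,.0,j6,1.1]); M=A.copy();M[[4,6]]=[1.2,-.2]; B=A.copy();B[[4,6]]=[2.4,-1.5]
segs=[(A,8),(M,14),(B,14),(q1,14)]
def run(segs,v=True):
    q=q0.copy();qa=q0.copy();pr=fk(q0,P);poses=[]
    for b,n in segs:
        for i in range(1,n+1):
            pp,RR=fk(qa+(b-qa)*i/n,P);q_=q;q=track(q,pp,RR);poses.append((pp,RR))
            if v and i%2==0:print(pp.round(0),RR[:,1],"step",np.linalg.norm(pp-pr[0]).round(1),np.degrees(Rn.from_matrix(pr[1].T@RR).magnitude()).round(1),"trk",q,"dq",np.abs(q-q_).max().round(2))
            pr=(pp,RR)
        qa=b
        print("---")
    return poses
if __name__=="__main__": run(segs)
E
python3 t3.py
```

```text
[-0.65  0.65 -0.08  2.48  2.44  0.8  -1.51] 2.8089428672579287e-05 1.6858739404357632e-07
[482. 214. 243.] [ 0.16  0.23 -0.96] step 20.9 4.4 trk [-0.22  0.29 -0.27  2.19 -0.15  0.43  1.26] dq 0.08
[445. 195. 236.] [ 0.03  0.15 -0.99] step 20.9 4.4 trk [-0.26  0.29 -0.23  2.18 -0.1   0.58  1.2 ] dq 0.08
[411. 171. 236.] [-0.09  0.05 -0.99] step 21.1 4.5 trk [-0.3   0.3  -0.19  2.16 -0.05  0.74  1.15] dq 0.08
[379. 143. 243.] [-0.2  -0.06 -0.98] step 21.6 4.5 trk [-0.34  0.3  -0.17  2.15  0.01  0.9   1.09] dq 0.08
---
[403. 106. 244.] [-0.13 -0.17 -0.98] step 21.9 4.5 trk [-0.39  0.3  -0.1   2.15  0.15  0.9   0.94] dq 0.08
[430.  72. 249.] [-0.05 -0.27 -0.96] step 21.9 4.5 trk [-0.45  0.3  -0.03  2.16  0.31  0.88  0.78] dq 0.08
[462.  43. 259.] [ 0.05 -0.36 -0.93] step 21.9 4.5 trk [-0.5   0.3   0.04  2.16  0.46  0.86  0.61] dq 0.08
[496.  20. 274.] [ 0.15 -0.44 -0.89] step 21.9 4.5 trk [-0.55  0.3   0.11  2.16  0.62  0.84  0.44] dq 0.09
[532.   2. 292.] [ 0.26 -0.49 -0.83] step 21.9 4.5 trk [-0.6   0.3   0.17  2.16  0.78  0.81  0.26] dq 0.09
[568.  -8. 314.] [ 0.38 -0.52 -0.77] step 2
[... 977 characters left out ...]
rk [-0.59  0.35  0.12  2.21  2.47  0.83 -1.61] dq 0.03
[735. 189. 390.] [ 0.95  0.   -0.32] step 35.0 3.3 trk [-0.61  0.4   0.1   2.25  2.48  0.82 -1.61] dq 0.03
[710. 207. 329.] [ 0.91  0.03 -0.4 ] step 33.9 3.3 trk [-0.62  0.45  0.08  2.3   2.49  0.81 -1.61] dq 0.03
[680. 221. 272.] [ 0.87  0.04 -0.49] step 32.8 3.3 trk [-0.64  0.5   0.06  2.35  2.49  0.8  -1.6 ] dq 0.03
[646. 229. 219.] [ 0.82  0.05 -0.57] step 31.7 3.3 trk [-0.66  0.55  0.04  2.39  2.5   0.79 -1.6 ] dq 0.03
[608. 233. 170.] [ 0.77  0.05 -0.64] step 30.5 3.3 trk [-0.69  0.6   0.02  2.44  2.5   0.78 -1.59] dq 0.03
[569. 232. 126.] [ 0.71  0.04 -0.71] step 29.2 3.3 trk [-0.71  0.65  0.01  2.48  2.5   0.78 -1.58] dq 0.03
---
```

```bash
sed -i 's/A=np.array(\[-.35/A=np.array([-.75/; s/segs=\[.*/segs=[(A,9),(M,13),(B,13),(q1,13)]/' t3.py
cat > t4.py <<'E'
from t3 import *
poses=run(segs)
s=env.sense()
out,p,R=rows(np.array(s["tool_pos"]),Rn.from_rotvec(s["tcp_rot"]).as_matrix(),poses,100)
# min z of jaw tips & body corners
for i,(pp,RR) in enumerate(poses[::4]):
    c=[pp+RR@[x,y,z] for x in(-95,40) for y in(-160,14) for z in(-94,94)];c=np.array(c);print(i*4,c.min(0).round(0),c.max(0).round(0))
emit(out)
E
python3 t4.py
```

```text
[-0.65  0.65 -0.08  2.48  2.44  0.8  -1.51] 2.8089428672579287e-05 1.6858739404357632e-07
[465. 258. 244.] [ 0.15  0.26 -0.96] step 31.2 5.0 trk [-0.29  0.29 -0.29  2.19 -0.14  0.41  1.25] dq 0.07
[411. 277. 237.] [ 0.03  0.18 -0.98] step 28.0 4.9 trk [-0.4   0.3  -0.28  2.18 -0.09  0.55  1.19] dq 0.07
[360. 284. 235.] [-0.07  0.07 -0.99] step 25.0 4.8 trk [-0.49  0.3  -0.29  2.16 -0.03  0.69  1.12] dq 0.07
[314. 283. 239.] [-0.14 -0.06 -0.99] step 22.3 4.8 trk [-0.59  0.31 -0.3   2.15  0.03  0.83  1.06] dq 0.07
---
[332. 252. 244.] [-0.04 -0.21 -0.98] step 23.6 4.8 trk [-0.69  0.3  -0.22  2.15  0.21  0.91  0.87] dq 0.08
[374. 231. 251.] [ 0.08 -0.28 -0.96] step 23.6 4.8 trk [-0.75  0.3  -0.15  2.15  0.37  0.9   0.7 ] dq 0.09
[418. 217. 262.] [ 0.22 -0.32 -0.92] step 23.6 4.8 trk [-0.81  0.3  -0.08  2.15  0.53  0.89  0.52] dq 0.09
[461. 210. 279.] [ 0.35 -0.35 -0.87] step 23.6 4.8 trk [-0.86  0.3  -0.01  2.16  0.71  0.87  0.34] dq 0.09
[504. 210. 300.] [ 0.48 -0.35 -0.81] step 23.6 4.8 trk [-0.9   0.3   0.04  2.16  0.88  0.84  0.15] dq 0.1
[543. 218. 325.] [ 0.6  -0.32 -0.73] step 23
[... 5546 characters left out ...]
-2.82, "dy": 0.38, "dz": -2.15, "hand": 100}, {"rx": -0.029, "ry": -0.021, "rz": 0.045, "dx": -2.8, "dy": 0.37, "dz": -2.12, "hand": 100}, {"rx": -0.028, "ry": -0.02, "rz": 0.046, "dx": -2.78, "dy": 0.38, "dz": -2.08, "hand": 100}, {"rx": -0.029, "ry": -0.02, "rz": 0.046, "dx": -2.77, "dy": 0.37, "dz": -2.05, "hand": 100}, {"rx": -0.029, "ry": -0.019, "rz": 0.046, "dx": -2.74, "dy": 0.37, "dz": -2.02, "hand": 100}, {"rx": -0.028, "ry": -0.019, "rz": 0.047, "dx": -2.72, "dy": 0.36, "dz": -1.98, "hand": 100}, {"rx": -0.028, "ry": -0.018, "rz": 0.048, "dx": -2.71, "dy": 0.36, "dz": -1.95, "hand": 100}, {"rx": -0.028, "ry": -0.017, "rz": 0.047, "dx": -2.68, "dy": 0.35, "dz": -1.91, "hand": 100}]
```

Call:
apply_moves(series=[{"rx":-0.02,"ry":-0.04,"rz":0.07,"dx":-2.8,"dy":0.3,"dz":1.4,"hand":100},{"rx":-0.02,"ry":-0.04,"rz":0.07,"dx":-2.8,"dy":0.3,"dz":1.4,"hand":100},{"rx":-0.03,"ry":-0.04,"rz":0.07,"dx":-2.7,"dy":0.3,"dz":1.3,"hand":100},{"rx":-0.03,"ry":-0.04,"rz":0.07,"dx":-2.5,"dy":0.2,"dz":1.1,"hand":100},{"rx":-0.04,"ry":-0.04,"rz":0.06,"dx":-2.4,"dy":0.2,"dz":1,"hand":100},{"rx":-0.04,"ry":-0.04,"rz":0.06,"dx":-2.4,"dy":0.1,"dz":0.9,"hand":100},{"rx":-0.05,"ry":-0.04,"rz":0.06,"dx":-2.2,"dy":0,"dz":0.7,"hand":100},{"rx":-0.05,"ry":-0.04,"rz":0.05,"dx":-2.2,"dy":0,"dz":0.6,"hand":100},{"rx":-0.06,"ry":-0.04,"rz":0.05,"dx":-2,"dy":-0.1,"dz":0.5,"hand":100}])

```text
time_s: 6.03
tool_pos: [292.1, 280.7, 245.9]
tcp_rot: [-1.636, -0.173, 0.492]
wrist_force: [0.2, -0.3, -0.3]
grip_width: 0.998
```

```bash
python3 st.py
```

```text
6.0333 j [-0.6292  0.3103 -0.3056  2.1344  0.0412  0.924   1.0316] p [292.0768 280.6867 245.9031] F [ 0.208  -0.2889 -0.2744] g 0.9979036565363888
[[ 0.8944 -0.1733 -0.4124]
 [ 0.3934 -0.1339  0.9096]
 [-0.2128 -0.9757 -0.0516]]
```

Call:
apply_moves(series=[{"rx":-0.06,"ry":0.04,"rz":-0.04,"dx":1.1,"dy":-0.1,"dz":-2,"hand":100},{"rx":-0.06,"ry":0.04,"rz":-0.04,"dx":1.3,"dy":-0.1,"dz":-2,"hand":100},{"rx":-0.05,"ry":0.04,"rz":-0.05,"dx":1.5,"dy":-0.1,"dz":-1.8,"hand":100},{"rx":-0.05,"ry":0.04,"rz":-0.05,"dx":1.7,"dy":-0.1,"dz":-1.6,"hand":100},{"rx":-0.04,"ry":0.04,"rz":-0.06,"dx":1.8,"dy":-0.1,"dz":-1.5,"hand":100},{"rx":-0.04,"ry":0.04,"rz":-0.06,"dx":2,"dy":-0.1,"dz":-1.3,"hand":100},{"rx":-0.03,"ry":0.04,"rz":-0.07,"dx":2.1,"dy":-0.1,"dz":-1.1,"hand":100},{"rx":-0.03,"ry":0.04,"rz":-0.07,"dx":2.2,"dy":-0.1,"dz":-0.9,"hand":100},{"rx":-0.02,"ry":0.04,"rz":-0.07,"dx":2.3,"dy":-0.1,"dz":-0.6,"hand":100},{"rx":-0.01,"ry":0.04,"rz":-0.07,"dx":2.3,"dy":-0.1,"dz":-0.4,"hand":100},{"rx":0,"ry":0.04,"rz":-0.07,"dx":2.3,"dy":-0.1,"dz":-0.2,"hand":100},{"rx":0,"ry":0.04,"rz":-0.07,"dx":2.3,"dy":-0.1,"dz":0.1,"hand":100}])

```text
time_s: 7.03
tool_pos: [541.6, 220.2, 325.0]
tcp_rot: [-1.866, -0.576, -0.486]
wrist_force: [-0.1, 0.2, 0.3]
grip_width: 1.005
```

```bash
python3 st.py; python3 fit.py | tail -13; sed -i 's/^segs=.*/segs=[(B,14),(q1,14)]/' t3.py; python3 t4.py|grep -v hand
```

```text
7.0333 j [-0.9262  0.2889  0.0768  2.1556  1.0536  0.8231 -0.0253] p [541.5949 220.2225 325.0106] F [-0.1411  0.199   0.3045] g 1.0046541848930772
[[ 0.8     0.5969  0.0606]
 [ 0.1606 -0.3103  0.937 ]
 [ 0.5781 -0.7399 -0.3441]]
  1.30000e-02 -2.39180e+01  6.46570e+02  1.78000e-01 -3.42000e-01
  4.42301e+02  4.03000e-01 -3.42000e-01  3.25302e+02]
[ 0.5 -0.1 -0.1] 0.0001
[-0.   0.1 -0.2] 0.0001
[-0.2  0.2 -0. ] 0.0001
[-0.2  0.2  0. ] 0.0001
[-0.1  0.1  0. ] 0.0001
[ 0.  -0.2  0.1] 0.0001
[ 0.1 -0.1 -0. ] 0.0001
[ 0.1 -0.1  0.1] 0.0009
[ 0.  -0.1 -0.2] 0.0009
[-0.2  0.1  0.1] 0.0006
[-0.1 -0.1  0.2] 0.0018
[-0.66  0.65 -0.07  2.47  2.44  0.8  -1.51] 3.109031458917723e-05 1.8848643661548996e-07
[575. 232. 351.] [ 0.7  -0.28 -0.66] step 22.2 4.5 trk [-0.96  0.29  0.11  2.16  1.24  0.81 -0.23] dq 0.1
[605. 251. 379.] [ 0.79 -0.22 -0.57] step 22.7 4.7 trk [-0.97  0.29  0.14  2.16  1.43  0.8  -0.44] dq 0.11
[630. 277. 408.] [ 0.87 -0.14 -0.48] step 23.2 4.8 trk [-0.98  0.29  0.14  2.16  1.63  0.8  -0.67] dq 0.11
[647. 309. 437.] [ 0.92 -0.04 -0.39] step 23.6 4.9 trk [-0.96  0.29  0.12  2.1
[... 661 characters left out ...]
.56] dq 0.03
[632. 333. 271.] [ 0.85  0.19 -0.49] step 32.5 3.1 trk [-0.78  0.5   0.    2.34  2.46  0.81 -1.57] dq 0.03
[615. 301. 218.] [ 0.81  0.15 -0.57] step 31.9 3.1 trk [-0.76  0.55  0.01  2.39  2.47  0.8  -1.57] dq 0.03
[594. 267. 170.] [ 0.76  0.09 -0.64] step 31.3 3.1 trk [-0.74  0.6   0.01  2.43  2.48  0.78 -1.57] dq 0.03
[569. 232. 126.] [ 0.71  0.04 -0.71] step 30.6 3.1 trk [-0.72  0.65  0.01  2.48  2.49  0.77 -1.57] dq 0.03
---
0 [375. 118. 237.] [607. 367. 505.]
4 [422. 163. 292.] [663. 387. 524.]
8 [468. 228. 349.] [682. 430. 553.]
12 [463. 268. 384.] [697. 526. 603.]
16 [455. 257. 300.] [698. 514. 530.]
20 [442. 218. 191.] [682. 454. 425.]
24 [413. 171. 101.] [648. 382. 330.]
```

```bash
sed -i 's/^segs=.*/segs=[(.5*B+.5*q1,12),(q1,12)]/' t3.py; python3 t4.py
```

```text
[-0.66  0.65 -0.07  2.47  2.44  0.8  -1.51] 3.109031458917723e-05 1.8848643661548996e-07
[575. 220. 330.] [ 0.69 -0.3  -0.66] step 16.6 3.9 trk [-0.95  0.32  0.12  2.19  1.27  0.8  -0.26] dq 0.12
[604. 230. 333.] [ 0.77 -0.25 -0.58] step 15.3 3.8 trk [-0.95  0.35  0.15  2.21  1.51  0.78 -0.52] dq 0.13
[627. 250. 332.] [ 0.84 -0.17 -0.52] step 15.2 3.9 trk [-0.93  0.38  0.14  2.24  1.75  0.77 -0.79] dq 0.13
[641. 278. 326.] [ 0.88 -0.06 -0.48] step 16.4 4.1 trk [-0.89  0.41  0.1   2.27  1.99  0.78 -1.05] dq 0.13
[645. 312. 315.] [ 0.89  0.07 -0.45] step 18.4 4.4 trk [-0.81  0.44  0.02  2.29  2.22  0.81 -1.3 ] dq 0.12
[639. 348. 299.] [ 0.87  0.21 -0.45] step 20.8 4.8 trk [-0.73  0.47 -0.08  2.31  2.43  0.84 -1.52] dq 0.11
---
[631. 331. 267.] [ 0.85  0.19 -0.5 ] step 18.9 1.8 trk [-0.72  0.5  -0.08  2.34  2.43  0.83 -1.52] dq 0.01
[621. 312. 235.] [ 0.82  0.16 -0.54] step 18.7 1.8 trk [-0.71  0.53 -0.07  2.37  2.43  0.82 -1.52] dq 0.01
[610. 293. 206.] [ 0.8   0.13 -0.59] step 18.5 1.8 trk [-0.7   0.56 -0.07  2.39  2.44  0.82 -1.52] dq 0.01
[598. 273. 178.] [ 0.77  0.1  -0.63] step 18
[... 2004 characters left out ...]
: -1.48, "dy": 0.23, "dz": -1.09, "hand": 100}, {"rx": -0.015, "ry": -0.01, "rz": 0.025, "dx": -1.48, "dy": 0.22, "dz": -1.09, "hand": 100}, {"rx": -0.016, "ry": -0.011, "rz": 0.025, "dx": -1.48, "dy": 0.22, "dz": -1.07, "hand": 100}, {"rx": -0.016, "ry": -0.01, "rz": 0.026, "dx": -1.47, "dy": 0.22, "dz": -1.07, "hand": 100}, {"rx": -0.015, "ry": -0.01, "rz": 0.025, "dx": -1.46, "dy": 0.22, "dz": -1.05, "hand": 100}, {"rx": -0.016, "ry": -0.01, "rz": 0.026, "dx": -1.45, "dy": 0.22, "dz": -1.04, "hand": 100}, {"rx": -0.015, "ry": -0.009, "rz": 0.025, "dx": -1.45, "dy": 0.21, "dz": -1.04, "hand": 100}, {"rx": -0.016, "ry": -0.01, "rz": 0.026, "dx": -1.44, "dy": 0.21, "dz": -1.02, "hand": 100}]
```

Call:
apply_moves(series=[{"rx":-0.01,"ry":0.03,"rz":-0.06,"dx":1.5,"dy":0.9,"dz":-0.1,"hand":100},{"rx":0,"ry":0.03,"rz":-0.06,"dx":1.4,"dy":0.9,"dz":0.2,"hand":100},{"rx":0.01,"ry":0.03,"rz":-0.06,"dx":1.3,"dy":0.8,"dz":0.5,"hand":100},{"rx":0.02,"ry":0.03,"rz":-0.06,"dx":1.1,"dy":0.8,"dz":0.8,"hand":100},{"rx":0.03,"ry":0.03,"rz":-0.05,"dx":0.9,"dy":0.7,"dz":1,"hand":100},{"rx":0.04,"ry":0.03,"rz":-0.04,"dx":0.6,"dy":0.6,"dz":1.2,"hand":100},{"rx":0.05,"ry":0.03,"rz":-0.04,"dx":0.4,"dy":0.6,"dz":1.4,"hand":100},{"rx":0.06,"ry":0.03,"rz":-0.03,"dx":0.1,"dy":0.5,"dz":1.6,"hand":100},{"rx":0.06,"ry":0.03,"rz":-0.02,"dx":-0.2,"dy":0.4,"dz":1.7,"hand":100},{"rx":0.07,"ry":0.04,"rz":-0.01,"dx":-0.5,"dy":0.4,"dz":1.7,"hand":100},{"rx":0.07,"ry":0.04,"rz":0,"dx":-0.8,"dy":0.3,"dz":1.7,"hand":100},{"rx":0.07,"ry":0.04,"rz":0.01,"dx":-1.1,"dy":0.2,"dz":1.7,"hand":100}])

```text
time_s: 8.03
tool_pos: [639.4, 349.2, 297.7]
tcp_rot: [-1.157, -0.819, -0.811]
wrist_force: [0.6, 0.0, -1.4]
grip_width: 1.0
```

```bash
python3 st.py
python3 - <<'E'
from h import *
T=env.grab_frame("top")[:,:,::-1];S=env.grab_frame("side")[:,:,::-1];W=env.grab_frame("wrist")[:,:,::-1]
for n,x in(("t",T),("s",S),("w",W)):cv2.imwrite(f"pics/p5{n}.png",x)
E
```

```text
8.0333 j [-0.7447  0.4807 -0.0696  2.309   2.4093  0.8493 -1.5071] p [639.3861 349.1911 297.6857] F [ 0.6383  0.0449 -1.4444] g 1.0000902895662902
[[ 0.4711  0.8729 -0.1272]
 [-0.118   0.2053  0.9716]
 [ 0.8742 -0.4427  0.1997]]
```

View pics/p5t.png

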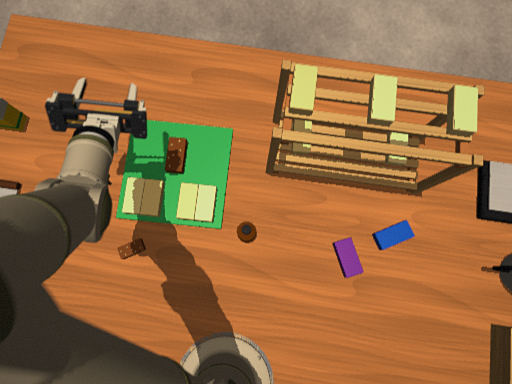

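View pics/p5s.png

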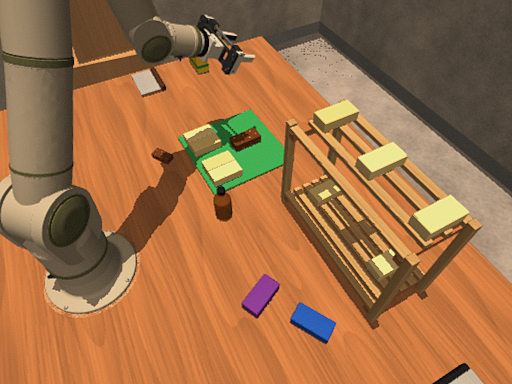

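View pics/p5w.png

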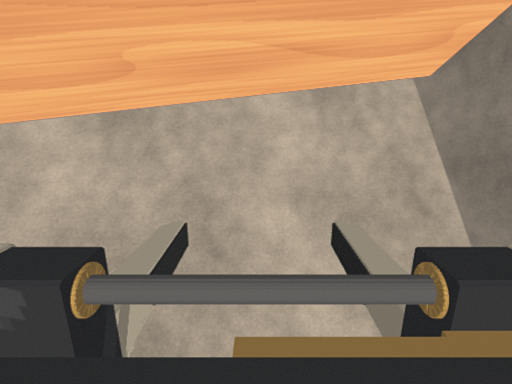

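Run:
```python
from h import *
T=cv2.imread("pics/p5t.png")
cv2.imwrite("pics/p5c.png",cv2.resize(T[125:225,110:240],None,fx=6,fy=6,interpolation=cv2.INTER_NEAREST))
hsv=cv2.cvtColor(T,cv2.COLOR_BGR2HSV)
m=((hsv[...,0]<18)|(hsv[...,0]>170))&(hsv[...,2]<170)&(hsv[...,1]>60)
m=m.astype('uint8');k=np.zeros_like(m);k[130:182,155:200]=1;m*=k
m=cv2.morphologyEx(m,cv2.MORPH_CLOSE,np.ones((3,3)))
c=max(cv2.findContours(m,0,2)[0],key=cv2.contourArea);print(cv2.minAreaRect(c),cv2.contourArea(c))
it=env.camera_info("top")
b=cv2.boxPoints(cv2.minAreaRect(c));P=np.array([ray(it,p,40) for p in b]);print(b,P.round(1),P.mean(0))
```

```text
((175.76856994628906, 154.73580932617188), (18.370756149291992, 34.56080627441406), 7.594643592834473) 577.5
[[164.37993 170.65065]
 [168.94762 136.39302]
 [187.15721 138.82097]
 [182.58952 173.0786 ]] [[529.5 255.1  40. ]
 [630.5 261.9  40. ]
 [631.2 209.2  40. ]
 [530.3 203.4  40. ]] [580.38154131 232.38285967  40.        ]
```

View pics/p5c.png

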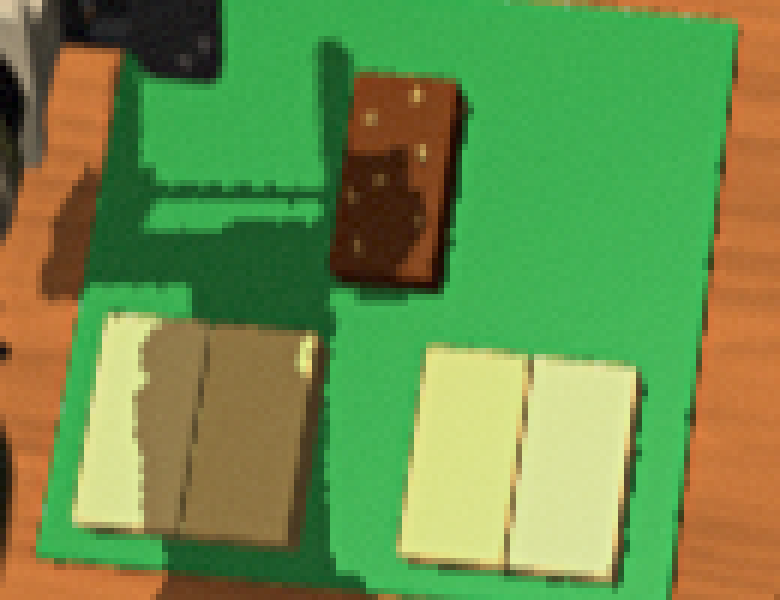

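```bash
cat > go.py <<'E'
from plan import *
import sys
from scipy.spatial.transform import Slerp
def line(p0,R0,p1,R1,n):
    sl=Slerp([0,1],Rn.from_matrix([R0,R1]));return [(p0+(p1-p0)*i/n,sl(i/n).as_matrix()) for i in range(1,n+1)]
def cur():
    s=env.sense();return np.array(s["tool_pos"]),Rn.from_rotvec(s["tcp_rot"]).as_matrix(),np.array(s["joints"])
def check(q,poses):
    for i,(p,R) in enumerate(poses):
        q=track(q,p,R)
        if i%3==0 or i==len(poses)-1: print(p.round(0),q,"lim" if ((q<lo+.02)|(q>hi-.02)).any() else "")
    return q
E
cat > t5.py <<'E'
from go import *
p,R,q=cur();R1=Rlean(np.radians(45),.06)
h=tcp_from_grasp((561.5,231.4,105),R1);g=tcp_from_grasp((561.5,231.4,35),R1)
a=line(p,R,h,R1,10);q=check(q,a);b=line(h,R1,g,R1,5);check(q,b)
o,pp,RR=rows(p,R,a,100);emit(o);emit(rows(pp,RR,b,100)[0]);print(h,g)
E
python3 t5.py
```

```text
[633. 335. 278.] [-0.74  0.5  -0.07  2.33  2.41  0.85 -1.51] 
[610. 301. 219.] [-0.71  0.55 -0.07  2.39  2.43  0.84 -1.53] 
[588. 266. 160.] [-0.69  0.62 -0.08  2.45  2.45  0.85 -1.55] 
[565. 232. 101.] [-0.66  0.71 -0.08  2.49  2.48  0.86 -1.56] 
[565. 232.  87.] [-0.65  0.75 -0.09  2.49  2.49  0.9  -1.59] 
[565. 232.  45.] [-0.64  0.85 -0.11  2.49  2.53  1.   -1.64] 
[565. 232.  31.] [-0.64  0.89 -0.12  2.49  2.54  1.03 -1.66] 
[{"rx": -0.017, "ry": -0.012, "rz": 0.031, "dx": -1.93, "dy": -0.02, "dz": -1.41, "hand": 100}, {"rx": -0.017, "ry": -0.012, "rz": 0.031, "dx": -1.95, "dy": 0.07, "dz": -1.39, "hand": 100}, {"rx": -0.016, "ry": -0.012, "rz": 0.03, "dx": -1.97, "dy": 0.15, "dz": -1.36, "hand": 100}, {"rx": -0.017, "ry": -0.012, "rz": 0.031, "dx": -1.97, "dy": 0.24, "dz": -1.33, "hand": 100}, {"rx": -0.017, "ry": -0.012, "rz": 0.031, "dx": -1.98, "dy": 0.31, "dz": -1.31, "hand": 100}, {"rx": -0.017, "ry": -0.012, "rz": 0.031, "dx": -1.98, "dy": 0.4, "dz": -1.27, "hand": 100}, {"rx": -0.017, "ry": -0.012, "rz": 0.031, "dx": -1.99, "dy": 0.49, "dz": -1.25, "hand": 100}, {"rx": -0.016, "ry": -0.012, "rz": 0.03, "dx": -1.98, "dy": 0.56, "dz": -1.21, "hand": 100}, {"rx": -0.017, "ry": -0.012, "rz": 0.031, "dx": -1.98, "dy": 0.64, "dz": -1.18, "hand": 100}, {"rx": -0.017, "ry": -0.012, "rz": 0.031, "dx": -1.98, "dy": 0.73, "dz": -1.14, "hand": 100}]

[{"rx": 0, "ry": 0, "rz": 0, "dx": -0.99, "dy": 0.99, "dz": 0, "hand": 100}, {"rx": 0, "ry": 0, "rz": 0, "dx": -0.99, "dy": 0.99, "dz": 0, "hand": 100}, {"rx": 0, "ry": 0, "rz": 0, "dx": -0.99, "dy": 0.99, "dz": 0, "hand": 100}, {"rx": 0, "ry": 0, "rz": 0, "dx": -0.99, "dy": 0.99, "dz": 0, "hand": 100}, {"rx": 0, "ry": 0, "rz": 0, "dx": -0.99, "dy": 0.99, "dz": 0, "hand": 100}]

[565.03 231.61 101.46] [565.03 231.61  31.46]
```

Call:
apply_moves(series=[{"rx":-0.017,"ry":-0.012,"rz":0.031,"dx":-1.9,"dy":0,"dz":-1.4,"hand":100},{"rx":-0.017,"ry":-0.012,"rz":0.031,"dx":-2,"dy":0.1,"dz":-1.4,"hand":100},{"rx":-0.017,"ry":-0.012,"rz":0.031,"dx":-2,"dy":0.1,"dz":-1.4,"hand":100},{"rx":-0.017,"ry":-0.012,"rz":0.031,"dx":-2,"dy":0.2,"dz":-1.3,"hand":100},{"rx":-0.017,"ry":-0.012,"rz":0.031,"dx":-2,"dy":0.3,"dz":-1.3,"hand":100},{"rx":-0.017,"ry":-0.012,"rz":0.031,"dx":-2,"dy":0.4,"dz":-1.3,"hand":100},{"rx":-0.017,"ry":-0.012,"rz":0.031,"dx":-2,"dy":0.5,"dz":-1.2,"hand":100},{"rx":-0.017,"ry":-0.012,"rz":0.031,"dx":-2,"dy":0.6,"dz":-1.2,"hand":100},{"rx":-0.017,"ry":-0.012,"rz":0.031,"dx":-2,"dy":0.6,"dz":-1.2,"hand":100},{"rx":-0.015,"ry":-0.012,"rz":0.03,"dx":-1.9,"dy":0.7,"dz":-1.1,"hand":100},{"rx":0,"ry":0,"rz":0,"dx":0,"dy":0,"dz":0,"hand":100}])

```text
time_s: 9.1
tool_pos: [562.8, 230.9, 97.5]
tcp_rot: [-1.463, -0.652, -0.562]
wrist_force: [-0.1, -0.9, 0.5]
grip_width: 1.001
```

```bash
python3 st.py; sed -i 's/a=line(p,R,h,R1,10);q=check(q,a);b=line(h,R1,g,R1,5);check(q,b)/b=line(p,R,g,R1,7);check(q,b)/; s/^o,pp.*/emit(rows(p,R,b,100)[0])/' t5.py; python3 t5.py;  python3 - <<'E'
from h import *
cv2.imwrite("pics/p6w.png",env.grab_frame("wrist")[:,:,::-1])
E
```

```text
9.1 j [-0.6612  0.7169 -0.0831  2.4887  2.469   0.8612 -1.5613] p [562.7899 230.8525  97.479 ] F [-0.1336 -0.9114  0.4784] g 1.000729354974389
[[ 0.7106  0.7011 -0.0597]
 [ 0.0444  0.04    0.9982]
 [ 0.7022 -0.712  -0.0027]]
[563. 231.  88.] [-0.65  0.74 -0.09  2.49  2.48  0.89 -1.58] 
[564. 231.  60.] [-0.64  0.82 -0.11  2.49  2.51  0.96 -1.62] 
[565. 232.  31.] [-0.63  0.89 -0.12  2.49  2.53  1.03 -1.65] 
[{"rx": 0, "ry": 0, "rz": -0.001, "dx": -0.64, "dy": 0.69, "dz": 0.01, "hand": 100}, {"rx": 0.001, "ry": 0, "rz": -0.001, "dx": -0.64, "dy": 0.7, "dz": 0.01, "hand": 100}, {"rx": -0, "ry": 0.001, "rz": -0.001, "dx": -0.64, "dy": 0.69, "dz": 0.01, "hand": 100}, {"rx": 0, "ry": -0, "rz": -0.001, "dx": -0.64, "dy": 0.69, "dz": 0.01, "hand": 100}, {"rx": 0.001, "ry": 0, "rz": -0.001, "dx": -0.64, "dy": 0.7, "dz": 0.01, "hand": 100}, {"rx": -0, "ry": 0, "rz": -0.001, "dx": -0.64, "dy": 0.69, "dz": 0.01, "hand": 100}, {"rx": 0, "ry": 0.001, "rz": -0.001, "dx": -0.65, "dy": 0.69, "dz": 0.01, "hand": 100}]
```

View pics/p6w.png

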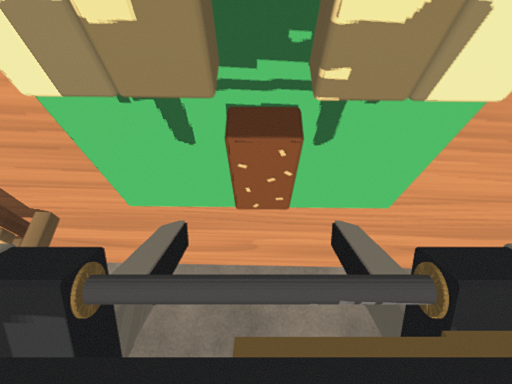

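Call:
apply_moves(series=[{"rx":0,"ry":0,"rz":0,"dx":-0.9,"dy":1,"dz":0.1,"hand":100},{"rx":0,"ry":0,"rz":0,"dx":-0.9,"dy":1,"dz":0.1,"hand":100},{"rx":0,"ry":0,"rz":0,"dx":-0.9,"dy":1,"dz":0,"hand":100},{"rx":0,"ry":0,"rz":0,"dx":-0.9,"dy":0.9,"dz":0,"hand":100},{"rx":0,"ry":0,"rz":0,"dx":-0.5,"dy":0.5,"dz":0,"hand":100},{"rx":0,"ry":0,"rz":-0.005,"dx":-0.4,"dy":0.4,"dz":0,"hand":100},{"rx":0,"ry":0,"rz":0,"dx":0,"dy":0,"dz":0,"hand":100}])

```text
time_s: 9.73
tool_pos: [566.5, 236.1, 34.9]
tcp_rot: [-1.455, -0.66, -0.571]
wrist_force: [1.0, 0.4, -0.1]
grip_width: 0.997
```

```bash
python3 st.py;  python3 - <<'E'
from h import *
cv2.imwrite("pics/p7w.png",env.grab_frame("wrist")[:,:,::-1])
S=env.grab_frame("side")[:,:,::-1]
cv2.imwrite("pics/p7s.png",cv2.resize(S[90:230,140:310],None,fx=4,fy=4,interpolation=cv2.INTER_CUBIC))
E
```

```text
9.7333 j [-0.644   0.8796 -0.1164  2.4854  2.5233  1.0205 -1.6482] p [566.5094 236.124   34.8658] F [ 1.0003  0.3792 -0.1422] g 0.9970164880170176
[[ 0.7023  0.7093 -0.0616]
 [ 0.042   0.0451  0.9981]
 [ 0.7107 -0.7035  0.0019]]
```

View pics/p7w.png

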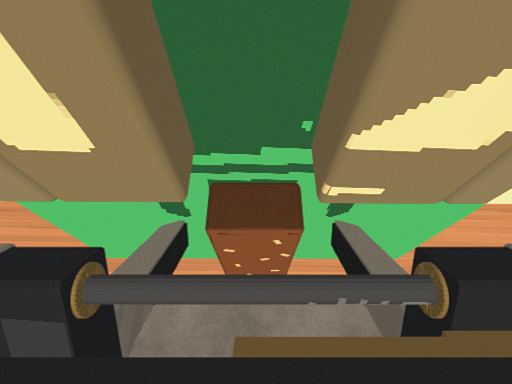

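View pics/p7s.png

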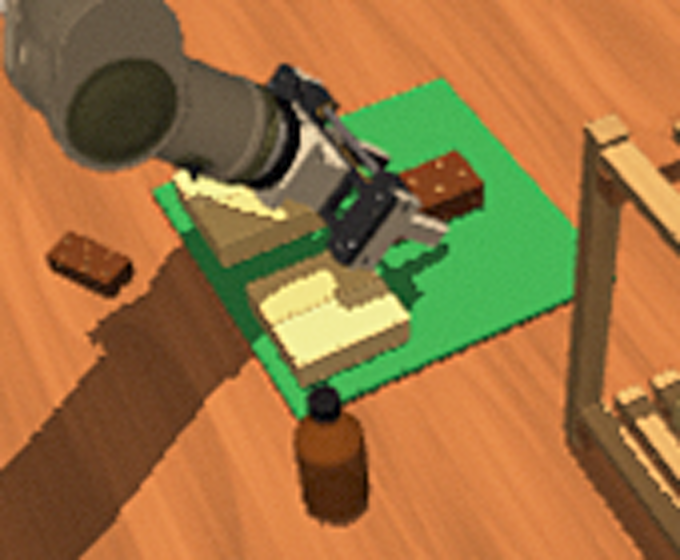

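Call:
apply_moves(series=[{"rx":0,"ry":0,"rz":0,"dx":-0.25,"dy":0.25,"dz":-0.2,"hand":100},{"rx":0,"ry":0,"rz":0,"dx":0,"dy":0,"dz":0,"hand":100},{"rx":0,"ry":0,"rz":0,"dx":0,"dy":0,"dz":0,"hand":50},{"rx":0,"ry":0,"rz":0,"dx":0,"dy":0,"dz":0,"hand":20},{"rx":0,"ry":0,"rz":0,"dx":0,"dy":0,"dz":0,"hand":20},{"rx":0,"ry":0,"rz":0,"dx":0,"dy":0,"dz":0,"hand":20},{"rx":0,"ry":0,"rz":0,"dx":0,"dy":0,"dz":0,"hand":20},{"rx":0,"ry":0,"rz":0,"dx":0,"dy":0,"dz":0,"hand":20},{"rx":0,"ry":0,"rz":0,"dx":0,"dy":0,"dz":0,"hand":20},{"rx":0,"ry":0,"rz":0,"dx":0,"dy":0,"dz":0,"hand":20}])

```text
time_s: 10.67
tool_pos: [566.7, 233.9, 32.1]
tcp_rot: [-1.455, -0.66, -0.571]
wrist_force: [0.4, -0.5, 0.7]
grip_width: 0.535
```

```bash
python3 st.py;  python3 - <<'E'
from h import *
cv2.imwrite("pics/p8w.png",env.grab_frame("wrist")[:,:,::-1])
E
```

```text
10.6667 j [-0.639   0.8872 -0.1172  2.4875  2.53    1.0295 -1.6525] p [566.7112 233.861   32.0652] F [ 0.4232 -0.5481  0.7387] g 0.5345033449150273
[[ 0.7022  0.7094 -0.0613]
 [ 0.0417  0.045   0.9981]
 [ 0.7108 -0.7034  0.002 ]]
```

View pics/p8w.png

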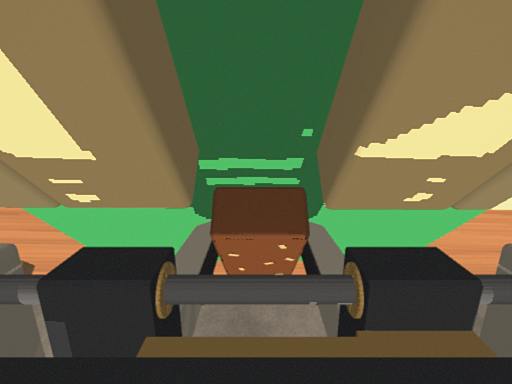

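```bash
cat > t6.py <<'E'
from go import *
p,R,q=cur();R1=Rlean(np.radians(44.7),.01);Y=-244
W=[((566,234,120),R,3),((560,230,370),R1,10),((510,-60,370),R1,12),((510,Y,370),R1,8),((530,Y,250),R1,5),((560,Y,200),R1,3),((600,Y,140),R1,4),((660,Y,84),R1,5),((660,Y,74),R1,2)]
al=[]
a=(p,R)
for w,Rw,n in W:
    l=line(a[0],a[1],np.array(w,float),Rw,n);q=check(q,l);al+=l;a=(np.array(w,float),Rw);print('--')
emit(rows(p,R,al,0)[0])
E
python3 t6.py
```

```text
[566. 234.  61.] [-0.64  0.82 -0.11  2.49  2.51  0.97 -1.62] 
[566. 234. 120.] [-0.67  0.67 -0.07  2.48  2.45  0.82 -1.53] 
--
[565. 234. 145.] [-0.69  0.61 -0.05  2.47  2.41  0.76 -1.49] 
[564. 232. 220.] [-0.78  0.43  0.07  2.42  2.23  0.56 -1.28] 
[562. 231. 295.] [-0.96  0.28  0.29  2.35  1.88  0.4  -0.88] 
[560. 230. 370.] [-1.09  0.15  0.41  2.26  1.33  0.42 -0.3 ] 
--
[556. 206. 370.] [-1.07  0.12  0.42  2.29  1.37  0.4  -0.31] 
[543. 133. 370.] [-1.    0.05  0.48  2.37  1.5   0.34 -0.33] 
[531.  61. 370.] [-0.91 -0.02  0.55  2.43  1.65  0.25 -0.33] 
[518. -12. 370.] [-0.83 -0.07  0.67  2.46  1.87  0.14 -0.38] 
[510. -60. 370.] [-0.89 -0.1   0.87  2.47  2.1   0.08 -0.48] lim
--
[510. -83. 370.] [-0.98 -0.13  1.02  2.46  2.18  0.05 -0.51] lim
[ 510. -152.  370.] [-1.13 -0.2   1.34  2.42  2.29 -0.02 -0.43] lim
[ 510. -221.  370.] [-1.2  -0.26  1.56  2.36  2.37 -0.1  -0.36] lim
[ 510. -244.  370.] [-1.22 -0.28  1.63  2.33  2.4  -0.13 -0.34] lim
--
[ 514. -244.  346.] [-1.33 -0.33  1.7   2.36  2.41 -0.04 -0.34] lim
[ 526. -244.  274.] [-1.55 -0.52  1.83  2.43  2.45  0.23 -0.31] li
[... 4208 characters left out ...]
 {"rx": 0, "ry": -0, "rz": 0, "dx": -0.34, "dy": 1.77, "dz": -0.01, "hand": 0}, {"rx": 0, "ry": -0, "rz": 0, "dx": -0.35, "dy": 1.77, "dz": -0.01, "hand": 0}, {"rx": 0, "ry": -0, "rz": 0, "dx": 0.06, "dy": 1.64, "dz": -0.01, "hand": 0}, {"rx": 0, "ry": -0, "rz": 0, "dx": 0.07, "dy": 1.64, "dz": -0.01, "hand": 0}, {"rx": 0, "ry": -0, "rz": 0, "dx": 0.06, "dy": 1.64, "dz": -0.02, "hand": 0}]

[{"rx": 0, "ry": -0, "rz": 0, "dx": 0.07, "dy": 1.64, "dz": -0.01, "hand": 0}, {"rx": 0, "ry": -0, "rz": 0, "dx": 0.06, "dy": 1.64, "dz": -0.01, "hand": 0}, {"rx": 0, "ry": -0, "rz": 0, "dx": -0.35, "dy": 0.36, "dz": 0, "hand": 0}, {"rx": 0, "ry": -0, "rz": 0, "dx": -0.35, "dy": 0.35, "dz": 0, "hand": 0}]
```

```bash
cat > t7.py <<'E'
from go import *
from scipy.interpolate import PchipInterpolator
p,R,q0=cur();R1=Rlean(np.radians(44.7),.01);Y=-244
qp=np.array([.5,.75,-.1,2.3,3.5,.7,-1.5])
for w in [(660,Y,74),(600,Y,140),(560,Y,200),(535,Y,230),(520,Y,240),(510,Y,200)]:
    qp,e,a=ik(np.array(w,float),R1,qp,reg=.01);print(w,qp,round(e,2),round(a,3))
    if w[0]==560: qe=qp.copy()
print("entry",qe)
lift=line(p,R,p+[0,0,110],R,6);ql=check(q0,lift)
# joint path
mid=(ql+qe)/2;mid[1]-=.3;mid[5]=.85;mid[3]=2.42
pre=qe.copy();pre[1]-=.22;pre[3]=2.4
segs=[(ql,0),(mid,.5),(pre,.85),(qe,1)]
cs=PchipInterpolator([t for _,t in segs],np.array([s for s,_ in segs]))
N=36;q=ql.copy();poses=[];pr=fk(ql,P)
for i in range(1,N+1):
    pp,RR=fk(cs(i/N),P);q_=q;q=track(q,pp,RR);poses.append((pp,RR))
    c=np.array([pp+RR@[x,y,z] for x in(-95,40) for y in(-160,14) for z in(-94,94)])
    bar=np.array([pp+RR@(R.T@(Rlean(0,.06)@np.diag([1,1,1])@np.array([bx,0,by])+[0,0,bz])) for bx in(-35,65) for by in(-25,25) for bz in(-22,8)])
    if i%2==0:print(i,pp.round(0),"barmin",bar.min(0).round(0),"max",bar.max(0).round(0),"handmin",c.min(0).round(0),"max",c.max(0).round(0),np.linalg.norm(pp-pr[0]).round(0),np.degrees(Rn.from_matrix(pr[1].T@RR).magnitude()).round(1),"trk",q,"lim" if ((q<lo+.02)|(q>hi-.02)).any() else "")
    pr=(pp,RR)
import pickle;pickle.dump((lift,poses,ql,qe),open("path.pkl","wb"))
E
python3 t7.py
```

```text
(660, -244, 74) [ 0.49  0.78 -0.12  2.27  3.52  0.66 -1.51] 0.0 0.0
(600, -244, 140) [ 0.57  0.62 -0.15  2.37  3.59  0.6  -1.56] 0.0 0.0
(560, -244, 200) [ 0.67  0.48 -0.22  2.4   3.71  0.49 -1.66] 0.0 0.0
(535, -244, 230) [ 0.75  0.4  -0.28  2.41  3.8   0.44 -1.74] 0.0 0.0
(520, -244, 240) [ 0.79  0.38 -0.3   2.43  3.85  0.42 -1.78] 0.0 0.0
(510, -244, 200) [ 0.73  0.46 -0.22  2.48  3.74  0.55 -1.63] 0.0 0.0
entry [ 0.67  0.48 -0.22  2.4   3.71  0.49 -1.66]
[567. 234.  50.] [-0.64  0.84 -0.11  2.49  2.52  0.99 -1.63] 
[567. 234. 105.] [-0.66  0.7  -0.08  2.49  2.47  0.86 -1.56] 
[567. 234. 142.] [-0.68  0.61 -0.05  2.47  2.43  0.77 -1.49] 
2 [593. 224. 189.] barmin [556. 196. 163.] max [661. 253. 204.] handmin [404. 118. 103.] max [635. 318. 326.] 27.0 2.7 trk [-0.63  0.55 -0.05  2.47  2.49  0.79 -1.5 ] 
4 [616. 208. 236.] barmin [579. 181. 206.] max [685. 238. 256.] handmin [425.  98. 142.] max [656. 306. 367.] 27.0 2.5 trk [-0.57  0.49 -0.05  2.46  2.55  0.81 -1.52] 
6 [635. 188. 280.] barmin [597. 161. 248.] max [704. 217. 306.] handmin [443.  74. 181.] max [673. 288. 405.] 26.0 
[... 1993 characters left out ...]
8. -273.  301.] max [ 631. -218.  353.] handmin [ 378. -350.  234.] max [ 598. -135.  468.] 11.0 1.0 trk [ 0.36  0.25  0.16  2.42  3.85  0.57 -1.82] 
32 [ 564. -247.  316.] barmin [ 528. -275.  286.] max [ 631. -220.  336.] handmin [ 378. -351.  220.] max [ 599. -138.  454.] 13.0 1.2 trk [ 0.37  0.28  0.16  2.42  3.87  0.58 -1.83] 
34 [ 564. -247.  264.] barmin [ 529. -274.  238.] max [ 631. -221.  279.] handmin [ 380. -347.  177.] max [ 602. -145.  405.] 29.0 2.8 trk [ 0.39  0.37  0.14  2.42  3.89  0.6  -1.86] 
36 [ 560. -244.  200.] barmin [ 525. -269.  177.] max [ 625. -218.  208.] handmin [ 379. -340.  123.] max [ 599. -150.  342.] 32.0 3.1 trk [ 0.42  0.48  0.13  2.41  3.91  0.62 -1.88]
```

```bash
cat > t7b.py <<'E'
import re
s=open("t7.py").read()
s=s.replace("if w[0]==560: qe=qp.copy()","pass").replace('print("entry",qe)','qe,e,a=ik(np.array([508,Y,205.]),R1,np.array([.45,.45,.1,2.48,3.7,.62,-1.7]),reg=.05);print("entry",qe,e,a)')
s=s.replace("mid=(ql+qe)/2;mid[1]-=.3;mid[5]=.85;mid[3]=2.42","mid=(ql+qe)/2;mid[1]=.1;mid[5]=.75;mid[3]=2.48;early=.8*ql+.2*qe;early[1]-=.3")
s=s.replace("pre=qe.copy();pre[1]-=.22;pre[3]=2.4","pre=qe.copy();pre[1]-=.42").replace("segs=[(ql,0),(mid,.5),(pre,.85),(qe,1)]","segs=[(ql,0),(early,.25),(mid,.5),(pre,.75),(qe,1)]").replace("N=36","N=44")
open("t7c.py","w").write(s)
E
python3 t7b.py; python3 t7c.py
```

```text
(660, -244, 74) [ 0.49  0.78 -0.12  2.27  3.52  0.66 -1.51] 0.0 0.0
(600, -244, 140) [ 0.57  0.62 -0.15  2.37  3.59  0.6  -1.56] 0.0 0.0
(560, -244, 200) [ 0.67  0.48 -0.22  2.4   3.71  0.49 -1.66] 0.0 0.0
(535, -244, 230) [ 0.75  0.4  -0.28  2.41  3.8   0.44 -1.74] 0.0 0.0
(520, -244, 240) [ 0.79  0.38 -0.3   2.43  3.85  0.42 -1.78] 0.0 0.0
(510, -244, 200) [ 0.73  0.46 -0.22  2.48  3.74  0.55 -1.63] 0.0 0.0
entry [ 0.55  0.44  0.03  2.49  3.9   0.63 -1.79] 0.00037570866587042644 2.4129760940272485e-06
[567. 234.  50.] [-0.64  0.84 -0.11  2.49  2.52  0.99 -1.63] 
[567. 234. 105.] [-0.66  0.7  -0.08  2.49  2.47  0.86 -1.56] 
[567. 234. 142.] [-0.68  0.61 -0.05  2.47  2.43  0.77 -1.49] 
2 [580. 227. 184.] barmin [543. 199. 159.] max [648. 257. 197.] handmin [392. 120. 100.] max [623. 322. 324.] 22.0 2.0 trk [-0.64  0.54 -0.05  2.47  2.47  0.76 -1.5 ] 
4 [592. 215. 225.] barmin [555. 188. 197.] max [661. 246. 242.] handmin [402. 105. 134.] max [634. 313. 363.] 22.0 1.9 trk [-0.6   0.47 -0.06  2.47  2.51  0.75 -1.51] 
6 [602. 200. 264.] barmin [565. 173. 234.] max [671. 231. 285.] handm
[... 2750 characters left out ...]
9. -272.  348.] max [ 574. -215.  410.] handmin [ 318. -349.  278.] max [ 539. -129.  510.] 20.0 2.1 trk [ 0.3   0.13  0.33  2.51  3.96  0.67 -1.84] 
40 [ 511. -246.  332.] barmin [ 475. -274.  301.] max [ 579. -219.  354.] handmin [ 325. -349.  235.] max [ 545. -138.  465.] 27.0 2.7 trk [ 0.32  0.22  0.33  2.51  3.98  0.69 -1.87] 
42 [ 513. -247.  271.] barmin [ 477. -274.  245.] max [ 579. -221.  287.] handmin [ 328. -346.  184.] max [ 549. -145.  410.] 31.0 3.2 trk [ 0.34  0.34  0.32  2.51  4.    0.71 -1.89] 
44 [ 508. -244.  205.] barmin [ 473. -269.  182.] max [ 573. -218.  213.] handmin [ 327. -340.  128.] max [ 547. -150.  347.] 34.0 3.4 trk [ 0.36  0.46  0.3   2.51  4.02  0.73 -1.91]
```

```bash
sed -i 's/np.array(\[508,Y,205.\])/np.array([488,-295,205.])/' t7c.py
cat >> t7c.py <<'E'
print("ENTER");a=poses[-1]
for w,n in [((560,Y,185),4),((600,Y,140),4),((660,Y,90),5),((660,Y,75),3)]:
    l=line(a[0],a[1],np.array(w,float),R1,n);q=check(q,l);a=l[-1]
o,pe,Re=rows(p,R,lift+poses,0);emit(o)
E
python3 t7c.py | tail -55
```

```text
(660, -244, 74) [ 0.49  0.78 -0.12  2.27  3.52  0.66 -1.51] 0.0 0.0
(600, -244, 140) [ 0.57  0.62 -0.15  2.37  3.59  0.6  -1.56] 0.0 0.0
(560, -244, 200) [ 0.67  0.48 -0.22  2.4   3.71  0.49 -1.66] 0.0 0.0
(535, -244, 230) [ 0.75  0.4  -0.28  2.41  3.8   0.44 -1.74] 0.0 0.0
(520, -244, 240) [ 0.79  0.38 -0.3   2.43  3.85  0.42 -1.78] 0.0 0.0
(510, -244, 200) [ 0.73  0.46 -0.22  2.48  3.74  0.55 -1.63] 0.0 0.0
entry [ 0.68  0.45  0.05  2.45  4.11  0.64 -1.88] 0.0007929046919245916 4.872246782807913e-06
[567. 234.  50.] [-0.64  0.84 -0.11  2.49  2.52  0.99 -1.63] 
[567. 234. 105.] [-0.66  0.7  -0.08  2.49  2.47  0.86 -1.56] 
[567. 234. 142.] [-0.68  0.61 -0.05  2.47  2.43  0.77 -1.49] 
2 [583. 227. 185.] barmin [546. 200. 160.] max [650. 257. 198.] handmin [394. 120. 100.] max [626. 322. 325.] 23.0 2.1 trk [-0.64  0.54 -0.06  2.47  2.47  0.76 -1.5 ] 
4 [597. 215. 226.] barmin [560. 187. 199.] max [665. 245. 244.] handmin [407. 104. 135.] max [639. 312. 364.] 23.0 2.0 trk [-0.59  0.47 -0.06  2.47  2.52  0.75 -1.51] 
6 [609. 198. 266.] barmin [571. 171. 236.] max [678. 229. 288.] handmin
[... 7801 characters left out ...]
 0.013, "ry": 0.013, "rz": 0.023, "dx": -1.32, "dy": 1.04, "dz": 0.17, "hand": 0}, {"rx": 0.017, "ry": 0.017, "rz": 0.028, "dx": -1.61, "dy": 1.28, "dz": 0.2, "hand": 0}, {"rx": 0.019, "ry": 0.019, "rz": 0.033, "dx": -1.88, "dy": 1.48, "dz": 0.25, "hand": 0}, {"rx": 0.021, "ry": 0.021, "rz": 0.036, "dx": -2.1, "dy": 1.65, "dz": 0.27, "hand": 0}, {"rx": 0.024, "ry": 0.023, "rz": 0.04, "dx": -2.3, "dy": 1.79, "dz": 0.31, "hand": 0}, {"rx": 0.024, "ry": 0.025, "rz": 0.042, "dx": -2.46, "dy": 1.92, "dz": 0.33, "hand": 0}]

[{"rx": 0.027, "ry": 0.025, "rz": 0.045, "dx": -2.58, "dy": 2, "dz": 0.35, "hand": 0}, {"rx": 0.027, "ry": 0.027, "rz": 0.045, "dx": -2.66, "dy": 2.07, "dz": 0.36, "hand": 0}]
```

Call:
apply_moves(series=[{"rx":0,"ry":0,"rz":0,"dx":1,"dy":-1,"dz":0,"hand":0},{"rx":0,"ry":0,"rz":0,"dx":1.3,"dy":-1.3,"dz":0,"hand":0},{"rx":0,"ry":0,"rz":0,"dx":1.3,"dy":-1.3,"dz":0,"hand":0},{"rx":0,"ry":0,"rz":0,"dx":1.3,"dy":-1.3,"dz":0,"hand":0},{"rx":0,"ry":0,"rz":0,"dx":1.3,"dy":-1.3,"dz":0,"hand":0},{"rx":0,"ry":0,"rz":0,"dx":1.6,"dy":-1.6,"dz":0,"hand":0}])

```text
time_s: 11.22
tool_pos: [565.6, 233.4, 142.3]
tcp_rot: [-1.456, -0.659, -0.569]
wrist_force: [0.4, -0.7, -1.1]
grip_width: 0.534
```

```bash
python3 st.py;  python3 - <<'E'
from h import *
cv2.imwrite("pics/p9w.png",env.grab_frame("wrist")[:,:,::-1])
S=env.grab_frame("side")[:,:,::-1]
cv2.imwrite("pics/p9s.png",cv2.resize(S[50:230,140:340],None,fx=3.3,fy=3.3,interpolation=cv2.INTER_CUBIC))
E
```

```text
11.2167 j [-0.6849  0.6107 -0.049   2.4718  2.4196  0.7605 -1.4878] p [565.5622 233.4459 142.289 ] F [ 0.4378 -0.7284 -1.1442] g 0.5342631543554737
[[ 0.7036  0.7079 -0.0615]
 [ 0.0422  0.0448  0.9981]
 [ 0.7093 -0.7049  0.0017]]
```

View pics/p9w.png

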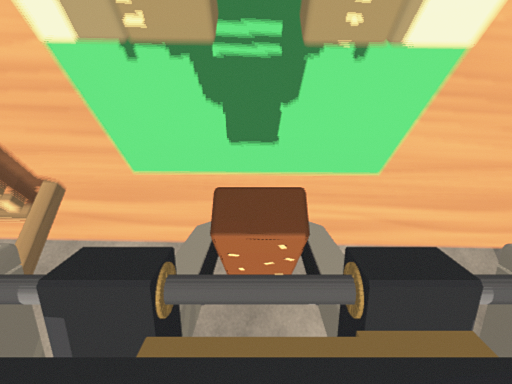

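View pics/p9s.png

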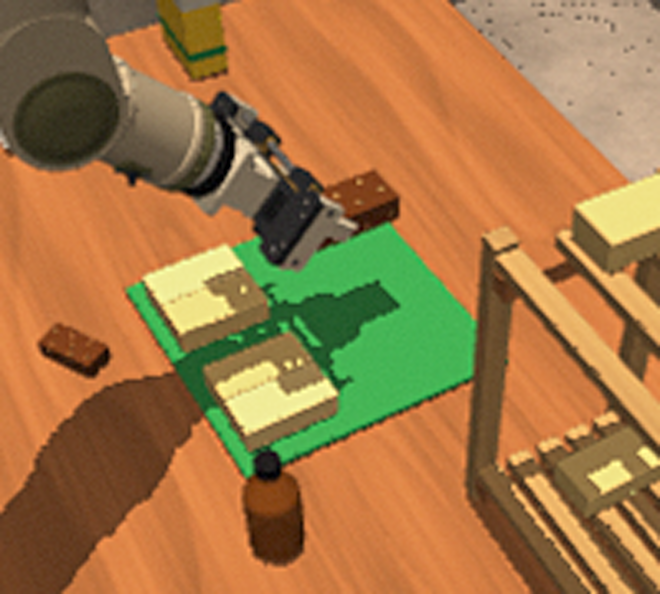

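```bash
sed -i 's/np.array(\[488,-295,205.\])/np.array([495,-272,205.])/; s/^lift=.*/lift=[];ql=q0/; s/N=44/N=42/' t7c.py; python3 t7c.py | tail -46
```

```text
(660, -244, 74) [ 0.49  0.78 -0.12  2.27  3.52  0.66 -1.51] 0.0 0.0
(600, -244, 140) [ 0.57  0.62 -0.15  2.37  3.59  0.6  -1.56] 0.0 0.0
(560, -244, 200) [ 0.67  0.48 -0.22  2.4   3.71  0.49 -1.66] 0.0 0.0
(535, -244, 230) [ 0.75  0.4  -0.28  2.41  3.8   0.44 -1.74] 0.0 0.0
(520, -244, 240) [ 0.79  0.38 -0.3   2.43  3.85  0.42 -1.78] 0.0 0.0
(510, -244, 200) [ 0.73  0.46 -0.22  2.48  3.74  0.55 -1.63] 0.0 0.0
entry [ 0.63  0.45  0.04  2.47  4.01  0.63 -1.83] 0.0006073787521392138 3.765721265434944e-06
2 [582. 226. 190.] barmin [545. 199. 165.] max [649. 256. 203.] handmin [393. 120. 105.] max [624. 321. 330.] 24.0 2.1 trk [-0.64  0.53 -0.05  2.47  2.47  0.75 -1.5 ] 
4 [595. 213. 233.] barmin [558. 186. 205.] max [664. 244. 251.] handmin [405. 102. 141.] max [637. 311. 370.] 23.0 2.0 trk [-0.59  0.46 -0.05  2.47  2.52  0.75 -1.5 ] 
6 [606. 196. 274.] barmin [569. 168. 243.] max [675. 226. 296.] handmin [414.  81. 177.] max [647. 296. 407.] 23.0 1.9 trk [-0.54  0.39 -0.05  2.47  2.58  0.74 -1.52] 
8 [615. 175. 312.] barmin [577. 148. 279.] max [685. 205. 338.] handmin [422.  58. 211.] 
[... 6791 characters left out ...]
12, "ry": 0.012, "rz": 0.022, "dx": -1.24, "dy": 0.98, "dz": 0.14, "hand": 0}, {"rx": 0.015, "ry": 0.015, "rz": 0.029, "dx": -1.59, "dy": 1.24, "dz": 0.19, "hand": 0}]

[{"rx": 0.018, "ry": 0.018, "rz": 0.034, "dx": -1.89, "dy": 1.47, "dz": 0.24, "hand": 0}, {"rx": 0.021, "ry": 0.021, "rz": 0.039, "dx": -2.15, "dy": 1.66, "dz": 0.26, "hand": 0}, {"rx": 0.022, "ry": 0.022, "rz": 0.043, "dx": -2.37, "dy": 1.83, "dz": 0.3, "hand": 0}, {"rx": 0.025, "ry": 0.024, "rz": 0.045, "dx": -2.55, "dy": 1.97, "dz": 0.33, "hand": 0}, {"rx": 0.026, "ry": 0.026, "rz": 0.049, "dx": -2.7, "dy": 2.06, "dz": 0.35, "hand": 0}, {"rx": 0.026, "ry": 0.026, "rz": 0.05, "dx": -2.79, "dy": 2.14, "dz": 0.36, "hand": 0}]
```

Call:
apply_moves(series=[{"rx":0.015,"ry":0.016,"rz":-0.03,"dx":2.1,"dy":-1,"dz":-0.3,"hand":0},{"rx":0.015,"ry":0.016,"rz":-0.03,"dx":2.1,"dy":-1,"dz":-0.5,"hand":0},{"rx":0.015,"ry":0.014,"rz":-0.03,"dx":2.1,"dy":-1,"dz":-0.5,"hand":0},{"rx":0.013,"ry":0.013,"rz":-0.03,"dx":2.1,"dy":-0.9,"dz":-0.6,"hand":0},{"rx":0.011,"ry":0.011,"rz":-0.03,"dx":2,"dy":-0.9,"dz":-0.7,"hand":0},{"rx":0.01,"ry":0.01,"rz":-0.03,"dx":2,"dy":-0.9,"dz":-0.7,"hand":0},{"rx":0.008,"ry":0.007,"rz":-0.03,"dx":1.9,"dy":-0.8,"dz":-0.8,"hand":0},{"rx":0.007,"ry":0.005,"rz":-0.03,"dx":1.8,"dy":-0.8,"dz":-0.9,"hand":0},{"rx":0.005,"ry":0.004,"rz":-0.03,"dx":1.8,"dy":-0.7,"dz":-0.9,"hand":0},{"rx":0.003,"ry":0.002,"rz":-0.03,"dx":1.7,"dy":-0.7,"dz":-1,"hand":0},{"rx":0.002,"ry":0,"rz":-0.025,"dx":1.6,"dy":-0.6,"dz":-1.1,"hand":0},{"rx":0,"ry":0,"rz":-0.025,"dx":1.5,"dy":-0.6,"dz":-1.1,"hand":0}])

```text
time_s: 12.32
tool_pos: [626.7, 125.0, 372.1]
tcp_rot: [-1.217, -0.855, -0.867]
wrist_force: [0.4, 1.3, -1.7]
grip_width: 0.533
```

```bash
python3 st.py
```

```text
12.3167 j [-0.3759  0.2501 -0.0345  2.4745  2.7827  0.7512 -1.5612] p [626.7315 125.0475 372.1266] F [ 0.3528  1.3005 -1.7383] g 0.5333912778259455
[[ 0.4247  0.9017 -0.0816]
 [-0.0942  0.1336  0.9865]
 [ 0.9004 -0.4113  0.1417]]
```

On track. Next stage.

Call:
apply_moves(series=[{"rx":0,"ry":-0.004,"rz":-0.025,"dx":1.5,"dy":-0.6,"dz":-1.2,"hand":0},{"rx":-0.002,"ry":-0.005,"rz":-0.024,"dx":1.4,"dy":-0.7,"dz":-1.2,"hand":0},{"rx":-0.002,"ry":-0.007,"rz":-0.024,"dx":1.3,"dy":-0.7,"dz":-1.3,"hand":0},{"rx":-0.004,"ry":-0.008,"rz":-0.022,"dx":1.2,"dy":-0.7,"dz":-1.4,"hand":0},{"rx":-0.005,"ry":-0.01,"rz":-0.02,"dx":1.1,"dy":-0.7,"dz":-1.4,"hand":0},{"rx":-0.006,"ry":-0.012,"rz":-0.018,"dx":1,"dy":-0.7,"dz":-1.5,"hand":0},{"rx":-0.006,"ry":-0.014,"rz":-0.016,"dx":0.9,"dy":-0.7,"dz":-1.6,"hand":0},{"rx":-0.008,"ry":-0.015,"rz":-0.013,"dx":0.7,"dy":-0.7,"dz":-1.6,"hand":0},{"rx":-0.009,"ry":-0.017,"rz":-0.01,"dx":0.6,"dy":-0.7,"dz":-1.7,"hand":0},{"rx":-0.012,"ry":-0.02,"rz":-0.005,"dx":0.3,"dy":-0.8,"dz":-2.1,"hand":0},{"rx":-0.016,"ry":-0.027,"rz":0.003,"dx":0,"dy":-1,"dz":-2.6,"hand":0},{"rx":-0.02,"ry":-0.03,"rz":0.013,"dx":-0.4,"dy":-1.2,"dz":-2.9,"hand":0}])

```text
time_s: 13.32
tool_pos: [588.8, -95.0, 473.6]
tcp_rot: [-1.333, -1.062, -0.957]
wrist_force: [1.3, 0.8, -1.7]
grip_width: 0.54
```

```bash
python3 st.py
```

```text
13.3167 j [ 0.0428  0.0659  0.1414  2.4928  3.4583  0.7386 -1.7125] p [588.7667 -94.9678 473.5994] F [ 1.2809  0.7743 -1.6885] g 0.540489626833019
[[ 0.2645  0.9633 -0.0451]
 [ 0.0552  0.0316  0.998 ]
 [ 0.9628 -0.2664 -0.0448]]
```

Call:
apply_moves(series=[{"rx":-0.023,"ry":-0.032,"rz":0.02,"dx":-0.8,"dy":-1.4,"dz":-3.1,"hand":0},{"rx":-0.025,"ry":-0.033,"rz":0.028,"dx":-1.2,"dy":-1.5,"dz":-3,"hand":0},{"rx":-0.025,"ry":-0.03,"rz":0.032,"dx":-1.5,"dy":-1.5,"dz":-2.9,"hand":0},{"rx":-0.024,"ry":-0.026,"rz":0.034,"dx":-1.7,"dy":-1.5,"dz":-2.5,"hand":0},{"rx":-0.02,"ry":-0.02,"rz":0.031,"dx":-1.6,"dy":-1.3,"dz":-2,"hand":0},{"rx":-0.015,"ry":-0.015,"rz":0.025,"dx":-1.3,"dy":-0.9,"dz":-1.5,"hand":0},{"rx":-0.009,"ry":-0.008,"rz":0.015,"dx":-0.8,"dy":-0.5,"dz":-0.8,"hand":0},{"rx":0,"ry":0,"rz":0.003,"dx":-0.2,"dy":0,"dz":-0.1,"hand":0}])

```text
time_s: 13.98
tool_pos: [477.2, -263.2, 437.2]
tcp_rot: [-1.622, -0.979, -0.812]
wrist_force: [-0.6, 0.0, -1.3]
grip_width: 0.531
```

```bash
python3 st.py
cat > t8.py <<'E'
from go import *
from scipy.interpolate import PchipInterpolator
p,R,q0=cur();R1=Rlean(np.radians(44.7),.01);Y=-244
qe,e,a=ik(np.array([495,-272,205.]),R1,q0,reg=.05);print(qe,e,a)
N=12;q=q0;poses=[]
for i in range(1,N+1):
    pp,RR=fk(q0+(qe-q0)*i/N,P);q=track(q,pp,RR);poses.append((pp,RR));fr=(pp+RR@R1.T@np.array([65,0,8]));print(pp.round(0),fr.round(0),q)
emit(rows(p,R,poses,0)[0])
E
python3 t8.py;python3 - <<'E'
from h import *
cv2.imwrite("pics/p10s.png",env.grab_frame("side")[:,:,::-1])
cv2.imwrite("pics/p10w.png",env.grab_frame("wrist")[:,:,::-1])
E
```

```text
13.9833 j [ 0.3263  0.0163  0.3551  2.4947  4.0121  0.6448 -1.8248] p [ 477.2243 -263.1589  437.1729] F [-0.5704  0.0009 -1.2589] g 0.5307742948070988
[[ 0.44    0.8973  0.0367]
 [ 0.2027 -0.139   0.9693]
 [ 0.8748 -0.419  -0.243 ]]
[ 0.45  0.46  0.29  2.48  4.11  0.73 -1.93] 0.00029292692520957805 1.6723856743097108e-06
[ 484. -265.  419.] [ 543. -261.  446.] [ 0.33  0.05  0.36  2.49  4.02  0.65 -1.83]
[ 488. -267.  400.] [ 549. -263.  425.] [ 0.33  0.09  0.36  2.49  4.03  0.66 -1.84]
[ 492. -268.  381.] [ 553. -265.  405.] [ 0.34  0.13  0.36  2.49  4.04  0.67 -1.85]
[ 495. -270.  362.] [ 557. -267.  384.] [ 0.34  0.17  0.36  2.49  4.05  0.68 -1.86]
[ 497. -271.  342.] [ 559. -268.  363.] [ 0.35  0.2   0.36  2.49  4.06  0.69 -1.87]
[ 499. -272.  323.] [ 562. -270.  341.] [ 0.36  0.24  0.36  2.49  4.07  0.7  -1.88]
[ 500. -273.  303.] [ 563. -271.  320.] [ 0.37  0.28  0.36  2.49  4.08  0.71 -1.89]
[ 500. -273.  284.] [ 564. -272.  299.] [ 0.38  0.32  0.35  2.49  4.09  0.72 -1.9 ]
[ 500. -273.  264.] [ 564. -272.  277.] [ 0.39  0.36  0.35  2.49  4.1   0.73 -1.91]
[ 499. -273.  244.] [
[... 594 characters left out ...]
.015, "ry": 0.013, "rz": 0.028, "dx": -1.5, "dy": 1.23, "dz": 0.22, "hand": 0}, {"rx": 0.016, "ry": 0.014, "rz": 0.028, "dx": -1.51, "dy": 1.23, "dz": 0.22, "hand": 0}, {"rx": 0.016, "ry": 0.015, "rz": 0.028, "dx": -1.53, "dy": 1.22, "dz": 0.2, "hand": 0}, {"rx": 0.016, "ry": 0.016, "rz": 0.027, "dx": -1.53, "dy": 1.22, "dz": 0.18, "hand": 0}, {"rx": 0.016, "ry": 0.016, "rz": 0.028, "dx": -1.54, "dy": 1.22, "dz": 0.17, "hand": 0}, {"rx": 0.016, "ry": 0.018, "rz": 0.027, "dx": -1.56, "dy": 1.2, "dz": 0.16, "hand": 0}, {"rx": 0.017, "ry": 0.018, "rz": 0.027, "dx": -1.56, "dy": 1.21, "dz": 0.14, "hand": 0}, {"rx": 0.017, "ry": 0.018, "rz": 0.026, "dx": -1.56, "dy": 1.19, "dz": 0.13, "hand": 0}]
```

View pics/p10s.png

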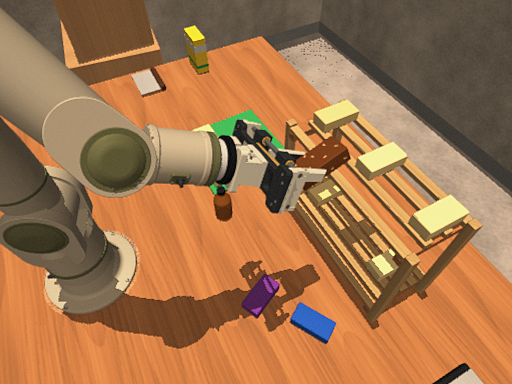

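View pics/p10w.png

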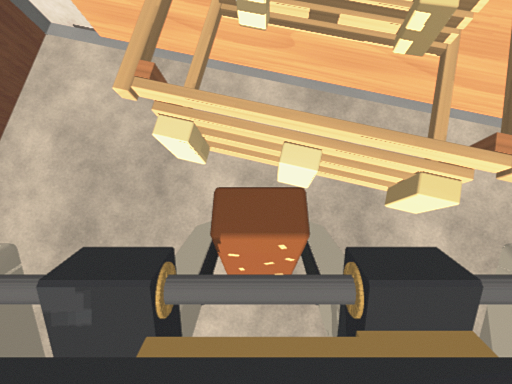

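Call:
apply_moves(series=[{"rx":0.012,"ry":0.008,"rz":0.03,"dx":-1.4,"dy":1.2,"dz":0.3,"hand":0},{"rx":0.015,"ry":0.011,"rz":0.029,"dx":-1.5,"dy":1.2,"dz":0.3,"hand":0},{"rx":0.015,"ry":0.011,"rz":0.028,"dx":-1.5,"dy":1.2,"dz":0.25,"hand":0},{"rx":0.015,"ry":0.013,"rz":0.028,"dx":-1.5,"dy":1.2,"dz":0.25,"hand":0},{"rx":0.015,"ry":0.013,"rz":0.028,"dx":-1.5,"dy":1.2,"dz":0.2,"hand":0},{"rx":0.016,"ry":0.014,"rz":0.028,"dx":-1.5,"dy":1.2,"dz":0.2,"hand":0},{"rx":0.016,"ry":0.015,"rz":0.028,"dx":-1.5,"dy":1.2,"dz":0.2,"hand":0},{"rx":0.016,"ry":0.016,"rz":0.028,"dx":-1.5,"dy":1.2,"dz":0.2,"hand":0},{"rx":0.016,"ry":0.016,"rz":0.028,"dx":-1.5,"dy":1.2,"dz":0.2,"hand":0},{"rx":0.016,"ry":0.018,"rz":0.027,"dx":-1.6,"dy":1.2,"dz":0.2,"hand":0},{"rx":0.017,"ry":0.018,"rz":0.027,"dx":-1.6,"dy":1.2,"dz":0.1,"hand":0},{"rx":0.017,"ry":0.018,"rz":0.026,"dx":-1.5,"dy":1.2,"dz":0.1,"hand":0}])

```text
time_s: 15.08
tool_pos: [494.2, -269.5, 206.5]
tcp_rot: [-1.476, -0.621, -0.6]
wrist_force: [-0.1, -0.9, -1.8]
grip_width: 0.536
```

```bash
python3 st.py
cat > t9.py <<'E'
from go import *
p,R,q=cur();R1=Rlean(np.radians(44.7),.01);Y=-244
a=(p,R);al=[]
for w,n in [((560,Y,185),5),((600,Y,140),5),((660,Y,95),6)]:
    l=line(a[0],a[1],np.array(w,float),R1,n);q=check(q,l);a=l[-1];al+=l
emit(rows(p,R,al,0)[0])
E
python3 t9.py;python3 - <<'E'
from h import *
cv2.imwrite("pics/p11s.png",env.grab_frame("side")[:,:,::-1])
cv2.imwrite("pics/p11w.png",env.grab_frame("wrist")[:,:,::-1])
E
```

```text
15.0833 j [ 0.4297  0.4642  0.3137  2.4854  4.1185  0.7462 -1.9352] p [ 494.1675 -269.4672  206.4928] F [-0.0931 -0.9319 -1.823 ] g 0.535647326496643
[[ 0.7097  0.7044 -0.0151]
 [ 0.0098  0.0116  0.9999]
 [ 0.7045 -0.7097  0.0014]]
[ 507. -264.  202.] [ 0.41  0.48  0.31  2.48  4.09  0.74 -1.93] 
[ 547. -249.  189.] [ 0.32  0.52  0.3   2.45  3.99  0.73 -1.93] 
[ 560. -244.  185.] [ 0.3   0.53  0.3   2.43  3.96  0.72 -1.93] 
[ 568. -244.  176.] [ 0.29  0.56  0.3   2.43  3.93  0.74 -1.91] 
[ 592. -244.  149.] [ 0.27  0.63  0.3   2.4   3.88  0.77 -1.89] 
[ 600. -244.  140.] [ 0.26  0.65  0.3   2.39  3.86  0.78 -1.88] 
[ 610. -244.  132.] [ 0.25  0.67  0.29  2.37  3.85  0.78 -1.88] 
[ 640. -244.  110.] [ 0.23  0.72  0.29  2.32  3.82  0.78 -1.89] 
[ 660. -244.   95.] [ 0.22  0.76  0.28  2.28  3.8   0.78 -1.89] 
[{"rx": -0.001, "ry": 0.001, "rz": 0, "dx": 0.64, "dy": 1.24, "dz": 0.49, "hand": 0}, {"rx": -0.001, "ry": 0, "rz": 0.001, "dx": 0.63, "dy": 1.24, "dz": 0.49, "hand": 0}, {"rx": -0.001, "ry": 0.001, "rz": -0, "dx": 0.64, "dy": 1.23, "dz": 0.49, "hand": 0}, {"rx": -0.001, "ry": 0, "r
[... 308 characters left out ...]
0, "ry": -0, "rz": -0, "dx": -0.07, "dy": 1.2, "dz": -0, "hand": 0}, {"rx": 0, "ry": -0, "rz": -0, "dx": -0.06, "dy": 1.21, "dz": -0.01, "hand": 0}, {"rx": 0, "ry": -0, "rz": -0, "dx": -0.07, "dy": 1.2, "dz": -0.01, "hand": 0}, {"rx": 0, "ry": -0, "rz": -0, "dx": 0.19, "dy": 1.23, "dz": -0.01, "hand": 0}, {"rx": 0, "ry": -0, "rz": -0, "dx": 0.18, "dy": 1.24, "dz": -0.01, "hand": 0}]

[{"rx": 0, "ry": -0, "rz": -0, "dx": 0.19, "dy": 1.24, "dz": -0.01, "hand": 0}, {"rx": 0, "ry": -0, "rz": -0, "dx": 0.18, "dy": 1.23, "dz": -0.01, "hand": 0}, {"rx": 0, "ry": -0, "rz": -0, "dx": 0.18, "dy": 1.24, "dz": -0, "hand": 0}, {"rx": 0, "ry": -0, "rz": -0, "dx": 0.19, "dy": 1.24, "dz": -0.01, "hand": 0}]
```

View pics/p11s.png

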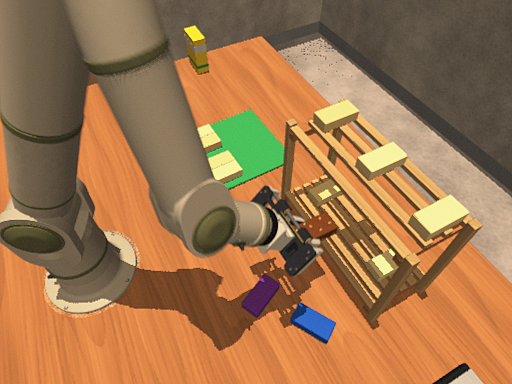

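View pics/p11w.png

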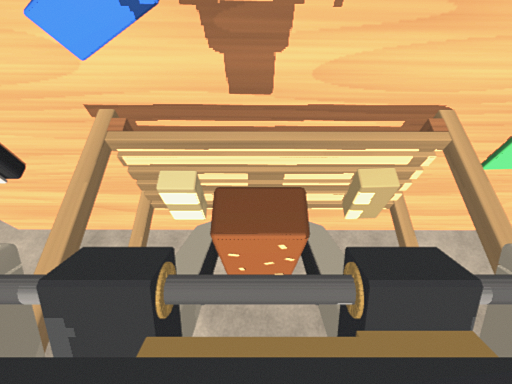

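Run:
```python
from h import *
i=env.camera_info("wrist")
W=cv2.imread("pics/p11w.png")
cv2.imwrite("pics/p11c.png",cv2.resize(W[90:250,80:470],None,fx=2,fy=2,interpolation=cv2.INTER_CUBIC))
for n,uv,z in [("R nl top",(160,190),80),("R nr",(206,190),80),("R near-left bot?",(160,172),80),("R near-right",(200,172),80),("L near-left",(362,170),80),("L near-right",(395,168),80),("L far-left",(346,218),80),("front edge",(255,133),50),("front edge2",(255,150),50)]:
    print(n,ray(i,uv,z).round(1))
```

```text
R nl top [ 649.3 -396.4   80. ]
R nr [ 648.6 -336.5   80. ]
R near-left bot? [ 607.1 -384.    80. ]
R near-right [ 606.6 -337.2   80. ]
L near-left [ 600.4 -148.3   80. ]
L near-right [ 595.9 -111.6   80. ]
L far-left [ 734.9 -128.4   80. ]
front edge [ 572.2 -272.9   50. ]
front edge2 [ 602.7 -272.8   50. ]
```

View pics/p11c.png

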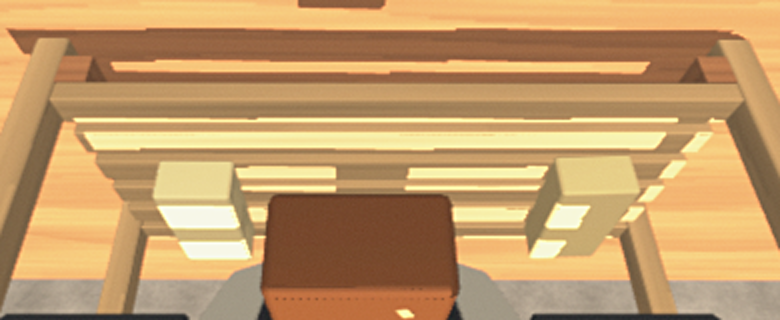

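Run:
```python
from h import *
i=env.camera_info("wrist")
for n,uv,z in [("Rfb",(158.5,171),50),("Rfb in",(196,172),50),("Rft",(161.5,193.5),80),("Rft in",(200,193.5),80),("Lfb in",(360,169),50),("Lfb out",(395,168.5),50),("L side far bottom?",(344,200),80),("L far in",(345,215),80),("railtop",(255,147.5),50),("rail top L",(440,147.5),50),("rail top R",(110,147.5),50)]:
    print(n,ray(i,uv,z).round(1))
```

```text
Rfb [ 649.6 -403.8   50. ]
Rfb in [ 651.5 -353.4   50. ]
Rft [ 658.5 -397.2   80. ]
Rft in [ 658.  -345.9   80. ]
Lfb in [ 641.9 -131.4   50. ]
Lfb out [640.2 -84.6  50. ]
L side far bottom? [ 674.5 -148.5   80. ]
L far in [ 723.7 -133.1   80. ]
railtop [ 597.9 -272.9   50. ]
rail top L [595.3 -49.8  50. ]
rail top R [ 599.9 -446.8   50. ]
```

```bash
sed -i 's/Y=-244/Y=-243/; s/(660,Y,95),6/(670,Y,92),7/' t9.py; python3 t9.py
```

```text
[ 507. -264.  201.] [ 0.41  0.48  0.31  2.48  4.09  0.74 -1.93] 
[ 547. -248.  189.] [ 0.32  0.52  0.3   2.45  3.98  0.73 -1.92] 
[ 560. -243.  185.] [ 0.3   0.53  0.3   2.43  3.95  0.72 -1.92] 
[ 568. -243.  176.] [ 0.29  0.56  0.3   2.43  3.93  0.74 -1.91] 
[ 592. -243.  149.] [ 0.27  0.63  0.3   2.4   3.88  0.77 -1.89] 
[ 600. -243.  140.] [ 0.26  0.65  0.3   2.39  3.86  0.78 -1.88] 
[ 610. -243.  133.] [ 0.25  0.67  0.29  2.37  3.85  0.78 -1.88] 
[ 640. -243.  113.] [ 0.23  0.72  0.29  2.32  3.82  0.78 -1.89] 
[ 670. -243.   92.] [ 0.21  0.77  0.28  2.27  3.79  0.77 -1.9 ] 
[{"rx": -0.001, "ry": 0, "rz": -0, "dx": 0.66, "dy": 1.23, "dz": 0.51, "hand": 0}, {"rx": -0.001, "ry": 0.001, "rz": -0, "dx": 0.66, "dy": 1.22, "dz": 0.52, "hand": 0}, {"rx": -0.001, "ry": 0, "rz": -0, "dx": 0.65, "dy": 1.22, "dz": 0.52, "hand": 0}, {"rx": -0.001, "ry": 0.001, "rz": -0, "dx": 0.66, "dy": 1.23, "dz": 0.52, "hand": 0}, {"rx": -0.001, "ry": 0, "rz": -0.001, "dx": 0.66, "dy": 1.22, "dz": 0.52, "hand": 0}, {"rx": 0, "ry": 0, "rz": 0, "dx": -0.07, "dy": 1.2, "dz": -0.01, "hand": 0}, {"rx": 0, "ry": 0, "rz": 0, "dx": -0.06, "dy": 1.21, "dz": -0.01, "hand": 0}, {"rx": 0, "ry": 0, "rz": 0, "dx": -0.07, "dy": 1.2, "dz": -0, "hand": 0}, {"rx": 0, "ry": 0, "rz": 0, "dx": -0.06, "dy": 1.2, "dz": -0.01, "hand": 0}, {"rx": 0, "ry": 0, "rz": 0, "dx": -0.07, "dy": 1.2, "dz": -0.01, "hand": 0}, {"rx": 0, "ry": 0, "rz": 0, "dx": 0.23, "dy": 1.19, "dz": -0.01, "hand": 0}, {"rx": 0, "ry": 0, "rz": 0, "dx": 0.23, "dy": 1.2, "dz": -0.01, "hand": 0}]

[{"rx": 0, "ry": 0, "rz": 0, "dx": 0.23, "dy": 1.19, "dz": -0.01, "hand": 0}, {"rx": 0, "ry": 0, "rz": 0, "dx": 0.22, "dy": 1.19, "dz": -0.01, "hand": 0}, {"rx": 0, "ry": 0, "rz": 0, "dx": 0.23, "dy": 1.19, "dz": -0.01, "hand": 0}, {"rx": 0, "ry": 0, "rz": 0, "dx": 0.23, "dy": 1.19, "dz": -0, "hand": 0}, {"rx": 0, "ry": 0, "rz": 0, "dx": 0.23, "dy": 1.19, "dz": -0.01, "hand": 0}]
```

Call:
apply_moves(series=[{"rx":0,"ry":0,"rz":0,"dx":0.7,"dy":1.2,"dz":0.5,"hand":0},{"rx":0,"ry":0,"rz":0,"dx":0.7,"dy":1.2,"dz":0.5,"hand":0},{"rx":-0.002,"ry":0.001,"rz":0,"dx":0.7,"dy":1.2,"dz":0.5,"hand":0},{"rx":-0.002,"ry":0.001,"rz":0,"dx":0.6,"dy":1.2,"dz":0.5,"hand":0},{"rx":0,"ry":0,"rz":0,"dx":0.6,"dy":1.2,"dz":0.5,"hand":0},{"rx":0,"ry":0,"rz":0,"dx":-0.1,"dy":1.2,"dz":0,"hand":0},{"rx":0,"ry":0,"rz":0,"dx":-0.1,"dy":1.2,"dz":0,"hand":0},{"rx":0,"ry":0,"rz":0,"dx":-0.1,"dy":1.2,"dz":0,"hand":0},{"rx":0,"ry":0,"rz":0,"dx":0,"dy":1.2,"dz":0,"hand":0},{"rx":0,"ry":0,"rz":0,"dx":0,"dy":1.2,"dz":0,"hand":0},{"rx":0,"ry":0,"rz":0,"dx":0,"dy":0,"dz":0,"hand":0}])

```text
time_s: 16.1
tool_pos: [600.4, -244.4, 142.3]
tcp_rot: [-1.481, -0.62, -0.603]
wrist_force: [0.5, 0.7, -1.6]
grip_width: 0.533
```

```bash
python3 st.py; sed -i 's/in \[((560,Y,185),5),((600,Y,140),5),/in [/' t9.py; python3 t9.py;python3 - <<'E'
from h import *
cv2.imwrite("pics/p12s.png",env.grab_frame("side")[:,:,::-1])
cv2.imwrite("pics/p12w.png",env.grab_frame("wrist")[:,:,::-1])
E
```

```text
16.1 j [ 0.2577  0.6461  0.2962  2.3846  3.8586  0.7754 -1.8813] p [ 600.3962 -244.4056  142.3424] F [ 0.4525  0.7185 -1.5892] g 0.5333175259787366
[[ 0.7093  0.7048 -0.0102]
 [ 0.0089  0.0055  0.9999]
 [ 0.7049 -0.7093 -0.0024]]
[ 610. -244.  135.] [ 0.25  0.66  0.29  2.37  3.85  0.78 -1.88] 
[ 640. -244.  114.] [ 0.23  0.72  0.28  2.32  3.82  0.78 -1.89] 
[ 670. -243.   92.] [ 0.21  0.77  0.28  2.27  3.79  0.77 -1.9 ] 
[{"rx": 0, "ry": 0, "rz": 0, "dx": 0.2, "dy": 1.21, "dz": 0.01, "hand": 0}, {"rx": 0, "ry": 0.001, "rz": 0.001, "dx": 0.2, "dy": 1.21, "dz": 0.01, "hand": 0}, {"rx": 0.001, "ry": -0, "rz": -0, "dx": 0.2, "dy": 1.21, "dz": 0.02, "hand": 0}, {"rx": -0, "ry": 0, "rz": 0, "dx": 0.2, "dy": 1.21, "dz": 0.01, "hand": 0}, {"rx": 0, "ry": 0, "rz": 0, "dx": 0.2, "dy": 1.21, "dz": 0.01, "hand": 0}, {"rx": 0, "ry": 0.001, "rz": 0.001, "dx": 0.2, "dy": 1.22, "dz": 0.01, "hand": 0}, {"rx": 0.001, "ry": -0, "rz": 0, "dx": 0.2, "dy": 1.21, "dz": 0.01, "hand": 0}]
```

View pics/p12s.png

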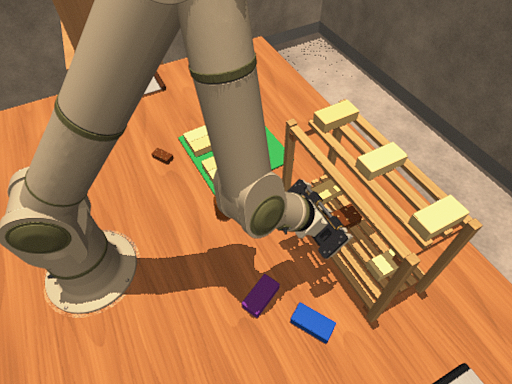

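View pics/p12w.png

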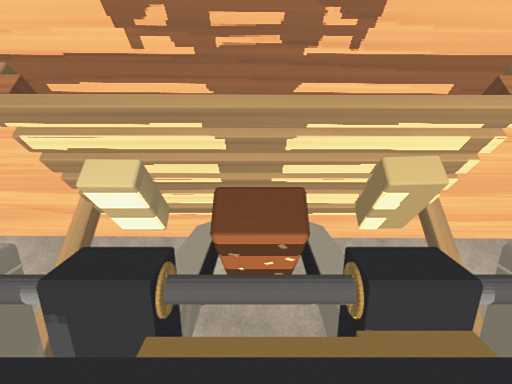

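Call:
apply_moves(series=[{"rx":0,"ry":0,"rz":0,"dx":0.2,"dy":1.2,"dz":0,"hand":0},{"rx":0,"ry":0,"rz":0,"dx":0.2,"dy":1.2,"dz":0,"hand":0},{"rx":0,"ry":0,"rz":0,"dx":0.2,"dy":1.2,"dz":0,"hand":0},{"rx":0,"ry":0,"rz":0,"dx":0.2,"dy":1.2,"dz":0.1,"hand":0},{"rx":0,"ry":0,"rz":0,"dx":0.2,"dy":1.2,"dz":0,"hand":0},{"rx":0,"ry":0,"rz":0,"dx":0.2,"dy":1.2,"dz":0,"hand":0},{"rx":0,"ry":0,"rz":0,"dx":0.2,"dy":1.2,"dz":0,"hand":0},{"rx":0,"ry":0,"rz":0,"dx":0,"dy":0,"dz":0,"hand":0}])

```text
time_s: 16.87
tool_pos: [670.2, -242.6, 92.9]
tcp_rot: [-1.481, -0.621, -0.603]
wrist_force: [0.6, 0.8, -2.0]
grip_width: 0.541
```

```bash
python3 st.py
python3 - <<'E'
from h import *
cv2.imwrite("pics/p13s.png",env.grab_frame("side")[150:330,260:460,::-1].repeat(3,0).repeat(3,1))
cv2.imwrite("pics/p13w.png",env.grab_frame("wrist")[:,:,::-1])
i=env.camera_info("wrist")
for uv in [(255,z) for z in range(70,120,10)]: print(uv,ray(i,uv,50).round(0))
E
```

```text
16.8667 j [ 0.2077  0.7675  0.2787  2.2672  3.7832  0.7712 -1.8951] p [ 670.1627 -242.5666   92.9013] F [ 0.5806  0.8096 -2.0129] g 0.5411734679433506
[[ 0.7087  0.7054 -0.0107]
 [ 0.0094  0.0058  0.9999]
 [ 0.7054 -0.7088 -0.0025]]
(255, 70) [ 583. -246.   50.]
(255, 80) [ 588. -246.   50.]
(255, 90) [ 593. -246.   50.]
(255, 100) [ 599. -246.   50.]
(255, 110) [ 605. -246.   50.]
```

View pics/p13s.png

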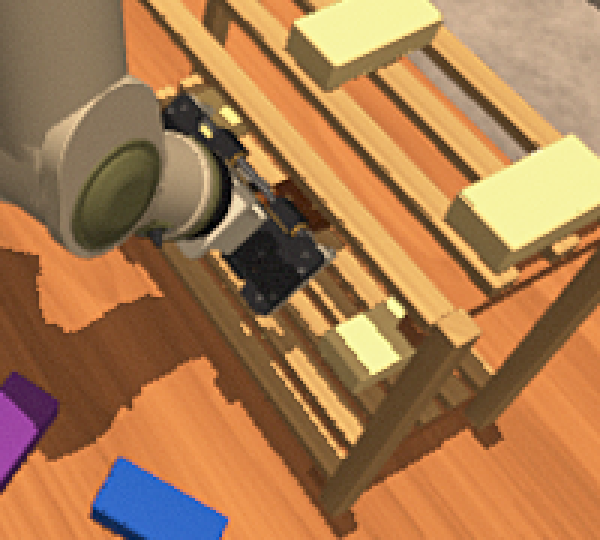

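View pics/p13w.png

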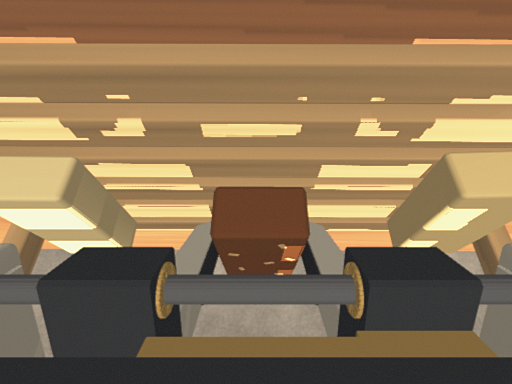

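Call:
apply_moves(series=[{"rx":0,"ry":0,"rz":0,"dx":-0.35,"dy":0.35,"dz":0,"hand":0},{"rx":0,"ry":0,"rz":0,"dx":-0.35,"dy":0.35,"dz":0,"hand":0},{"rx":0,"ry":0,"rz":0,"dx":-0.35,"dy":0.35,"dz":0,"hand":0},{"rx":0,"ry":0,"rz":0,"dx":-0.15,"dy":0.15,"dz":0,"hand":0},{"rx":0,"ry":0,"rz":0,"dx":0,"dy":0,"dz":0,"hand":0},{"rx":0,"ry":0,"rz":0,"dx":0,"dy":0,"dz":0,"hand":0}])

```text
time_s: 17.47
tool_pos: [667.7, -243.6, 77.2]
tcp_rot: [-1.482, -0.619, -0.604]
wrist_force: [0.9, 0.2, -1.5]
grip_width: 0.54
```

```bash
python3 st.py
```

```text
17.4667 j [ 0.2079  0.8     0.283   2.2737  3.7623  0.8058 -1.874 ] p [ 667.7237 -243.5801   77.1681] F [ 0.918   0.1528 -1.498 ] g 0.5395398864862201
[[ 0.7092  0.7049 -0.0086]
 [ 0.008   0.0041  1.    ]
 [ 0.7049 -0.7093 -0.0028]]
```

Call:
apply_moves(series=[{"rx":0,"ry":0,"rz":0,"dx":-0.1,"dy":0.1,"dz":0,"hand":0},{"rx":0,"ry":0,"rz":0,"dx":-0.1,"dy":0.1,"dz":0,"hand":0},{"rx":0,"ry":0,"rz":0,"dx":-0.05,"dy":0.05,"dz":0,"hand":0},{"rx":0,"ry":0,"rz":0,"dx":0,"dy":0,"dz":0,"hand":0},{"rx":0,"ry":0,"rz":0,"dx":0,"dy":0,"dz":0,"hand":0}])

```text
time_s: 17.88
tool_pos: [667.9, -243.5, 73.9]
tcp_rot: [-1.482, -0.619, -0.605]
wrist_force: [-0.5, -0.1, -1.5]
grip_width: 0.531
```

Call:
apply_moves(series=[{"rx":0,"ry":0,"rz":0,"dx":-0.1,"dy":0.1,"dz":0,"hand":0},{"rx":0,"ry":0,"rz":0,"dx":0,"dy":0,"dz":0,"hand":0},{"rx":0,"ry":0,"rz":0,"dx":0,"dy":0,"dz":0,"hand":0}])

```text
time_s: 18.13
tool_pos: [668.0, -243.6, 72.6]
tcp_rot: [-1.482, -0.62, -0.605]
wrist_force: [1.1, 0.5, -0.6]
grip_width: 0.538
```

```bash
python3 st.py
python3 - <<'E'
from h import *
cv2.imwrite("pics/p14s.png",env.grab_frame("side")[150:330,260:460,::-1].repeat(3,0).repeat(3,1))
cv2.imwrite("pics/p14w.png",env.grab_frame("wrist")[:,:,::-1])
E
```

```text
18.1333 j [ 0.2075  0.81    0.2836  2.2739  3.7562  0.8159 -1.8682] p [ 668.0399 -243.5882   72.6052] F [ 1.0558  0.453  -0.6252] g 0.5382598102224817
[[ 0.7086  0.7055 -0.0087]
 [ 0.0082  0.004   1.    ]
 [ 0.7055 -0.7087 -0.003 ]]
```

View pics/p14w.png

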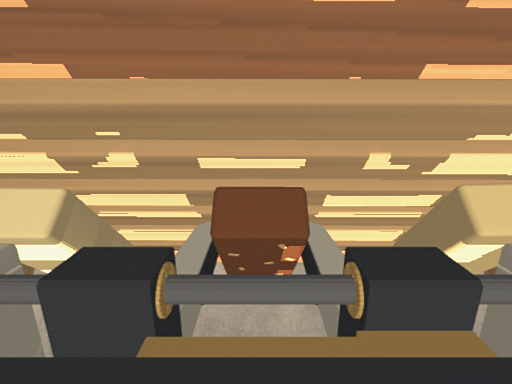

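View pics/p14s.png

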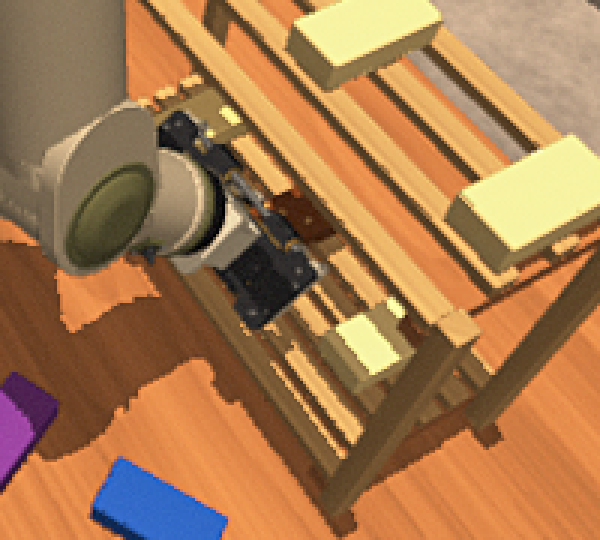

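Call:
apply_moves(series=[{"rx":0,"ry":0,"rz":0,"dx":-0.07,"dy":0.07,"dz":0,"hand":0},{"rx":0,"ry":0,"rz":0,"dx":0,"dy":0,"dz":0,"hand":0},{"rx":0,"ry":0,"rz":0,"dx":0,"dy":0,"dz":0,"hand":0}])

```text
time_s: 18.48
tool_pos: [668.2, -243.7, 72.1]
tcp_rot: [-1.482, -0.62, -0.606]
wrist_force: [-4.0, -1.1, 5.7]
grip_width: 0.534
```

```bash
python3 st.py|head -1
```

```text
18.4833 j [ 0.2075  0.8116  0.2838  2.2741  3.7549  0.8185 -1.867 ] p [ 668.2029 -243.6941   72.1078] F [-4.0274 -1.1022  5.6628] g 0.5339065477544476
```

Contact (≈6 N up). Release slowly.

Call:
apply_moves(series=[{"rx":0,"ry":0,"rz":0,"dx":0,"dy":0,"dz":0,"hand":60},{"rx":0,"ry":0,"rz":0,"dx":0,"dy":0,"dz":0,"hand":70},{"rx":0,"ry":0,"rz":0,"dx":0,"dy":0,"dz":0,"hand":85},{"rx":0,"ry":0,"rz":0,"dx":0,"dy":0,"dz":0,"hand":85},{"rx":0,"ry":0,"rz":0,"dx":0,"dy":0,"dz":0,"hand":85},{"rx":0,"ry":0,"rz":0,"dx":0,"dy":0,"dz":0,"hand":85}])

```text
time_s: 18.98
tool_pos: [667.9, -243.5, 71.4]
tcp_rot: [-1.482, -0.619, -0.604]
wrist_force: [0.1, 0.8, 0.9]
grip_width: 0.841
```

```bash
python3 st.py
python3 - <<'E'
from h import *
cv2.imwrite("pics/p15w.png",env.grab_frame("wrist")[:,:,::-1])
E
cat > t10.py <<'E'
from go import *
p,R,q=cur()
a=(p,R);al=[]
for w,n in [((600,-243,140),8),((555,-250,185),5),((490,-272,205),5)]:
    l=line(a[0],a[1],np.array(w,float),R,n);q=check(q,l);a=l[-1];al+=l
emit(rows(p,R,al,85)[0])
E
python3 t10.py
```

```text
18.9833 j [ 0.2074  0.8123  0.2835  2.274   3.755   0.8175 -1.867 ] p [ 667.9423 -243.4921   71.3957] F [0.0941 0.8212 0.9466] g 0.8412122576861397
[[ 0.709   0.7052 -0.0088]
 [ 0.0083  0.0042  1.    ]
 [ 0.7052 -0.709  -0.0029]]
[ 659. -243.   80.] [ 0.22  0.79  0.28  2.29  3.77  0.82 -1.87] 
[ 634. -243.  106.] [ 0.23  0.73  0.29  2.34  3.8   0.81 -1.87] 
[ 608. -243.  131.] [ 0.25  0.67  0.3   2.38  3.84  0.79 -1.87] 
[ 600. -243.  140.] [ 0.26  0.65  0.3   2.39  3.85  0.78 -1.88] 
[ 591. -244.  149.] [ 0.27  0.63  0.3   2.4   3.87  0.78 -1.88] 
[ 564. -249.  176.] [ 0.3   0.56  0.3   2.43  3.94  0.74 -1.91] 
[ 555. -250.  185.] [ 0.31  0.53  0.3   2.44  3.97  0.73 -1.92] 
[ 542. -254.  189.] [ 0.34  0.52  0.3   2.45  3.99  0.74 -1.92] 
[ 503. -268.  201.] [ 0.41  0.48  0.31  2.48  4.08  0.75 -1.92] 
[ 490. -272.  205.] [ 0.44  0.47  0.32  2.49  4.11  0.76 -1.92] 
[{"rx": 0, "ry": 0, "rz": 0, "dx": 0, "dy": -1.21, "dz": 0.01, "hand": 85}, {"rx": 0, "ry": 0, "rz": 0, "dx": 0.01, "dy": -1.2, "dz": 0.01, "hand": 85}, {"rx": 0, "ry": 0, "rz": 0, "dx": -0, "dy": -1.21, "dz": 0.01, "han
[... 474 characters left out ...]
ry": 0, "rz": 0, "dx": -0.01, "dy": -1.28, "dz": -0.14, "hand": 85}, {"rx": 0, "ry": 0, "rz": 0, "dx": -0, "dy": -1.27, "dz": -0.13, "hand": 85}, {"rx": 0, "ry": 0, "rz": 0, "dx": -0.01, "dy": -1.28, "dz": -0.14, "hand": 85}]

[{"rx": 0, "ry": 0, "rz": 0, "dx": -0, "dy": -1.27, "dz": -0.13, "hand": 85}, {"rx": 0, "ry": 0, "rz": 0, "dx": -0.64, "dy": -1.2, "dz": -0.43, "hand": 85}, {"rx": 0, "ry": 0, "rz": 0, "dx": -0.65, "dy": -1.2, "dz": -0.43, "hand": 85}, {"rx": 0, "ry": 0, "rz": 0, "dx": -0.64, "dy": -1.2, "dz": -0.43, "hand": 85}, {"rx": 0, "ry": 0, "rz": 0, "dx": -0.64, "dy": -1.21, "dz": -0.43, "hand": 85}, {"rx": 0, "ry": 0, "rz": 0, "dx": -0.65, "dy": -1.2, "dz": -0.43, "hand": 85}]
```

View pics/p15w.png

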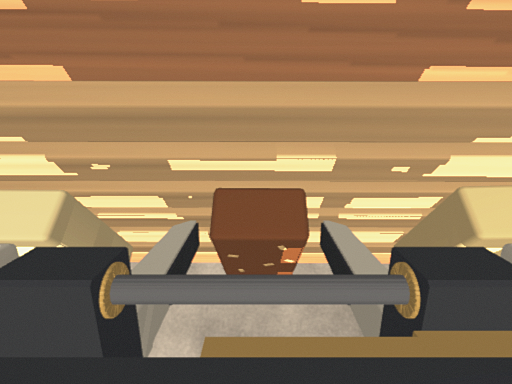

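Bar lies released, jaws clear on both sides (mid ~259 both). Withdraw straight back along the tool.

Call:
apply_moves(series=[{"rx":0,"ry":0,"rz":0,"dx":0,"dy":-0.7,"dz":0,"hand":85},{"rx":0,"ry":0,"rz":0,"dx":0,"dy":-1.2,"dz":0,"hand":85},{"rx":0,"ry":0,"rz":0,"dx":0,"dy":-1.2,"dz":0,"hand":85},{"rx":0,"ry":0,"rz":0,"dx":0,"dy":-1.2,"dz":0,"hand":85},{"rx":0,"ry":0,"rz":0,"dx":0,"dy":-1.2,"dz":0,"hand":85},{"rx":0,"ry":0,"rz":0,"dx":0,"dy":-1.2,"dz":0,"hand":85},{"rx":0,"ry":0,"rz":0,"dx":0,"dy":-1.2,"dz":0,"hand":85},{"rx":0,"ry":0,"rz":0,"dx":0,"dy":-1.2,"dz":0,"hand":85},{"rx":0,"ry":0,"rz":0,"dx":0,"dy":-1.2,"dz":-0.1,"hand":85},{"rx":0,"ry":0,"rz":0,"dx":0,"dy":-1.2,"dz":-0.1,"hand":85},{"rx":0,"ry":0,"rz":0,"dx":0,"dy":-1.2,"dz":-0.1,"hand":85},{"rx":0,"ry":0,"rz":0,"dx":0,"dy":-1.2,"dz":-0.2,"hand":85}])

```text
time_s: 20.03
tool_pos: [569.1, -249.1, 170.9]
tcp_rot: [-1.482, -0.619, -0.604]
wrist_force: [0.4, -0.8, 0.2]
grip_width: 0.849
```

Call:
apply_moves(series=[{"rx":0,"ry":0,"rz":0,"dx":-0.6,"dy":-1.2,"dz":-0.4,"hand":85},{"rx":0,"ry":0,"rz":0,"dx":-0.6,"dy":-1.2,"dz":-0.4,"hand":85},{"rx":0,"ry":0,"rz":0,"dx":-0.6,"dy":-1.2,"dz":-0.4,"hand":85},{"rx":0,"ry":0,"rz":0,"dx":-0.6,"dy":-1.2,"dz":-0.4,"hand":85},{"rx":0,"ry":0,"rz":0,"dx":-0.6,"dy":-1.2,"dz":-0.4,"hand":85},{"rx":0,"ry":0,"rz":0,"dx":0,"dy":0,"dz":0,"hand":85},{"rx":0,"ry":0,"rz":0,"dx":0,"dy":0,"dz":0,"hand":85}])

```text
time_s: 20.62
tool_pos: [505.8, -270.4, 191.7]
tcp_rot: [-1.483, -0.618, -0.606]
wrist_force: [-0.2, 0.1, 0.5]
grip_width: 0.851
```

```bash
python3 st.py
python3 - <<'E'
from h import *
S=env.grab_frame("side")[:,:,::-1];T=env.grab_frame("top")[:,:,::-1]
cv2.imwrite("pics/p16s.png",S);cv2.imwrite("pics/p16t.png",T)
cv2.imwrite("pics/p16w.png",env.grab_frame("wrist")[:,:,::-1])
# unmoved check vs first pictures
i=env.camera_info("top")
T0=cv2.imread("pics/top0.png")
def cream(I,box):
    h=cv2.cvtColor(I,cv2.COLOR_BGR2HSV);m=((h[...,0]>22)&(h[...,0]<40)&(h[...,1]<150)&(h[...,2]>150)).astype('uint8')
    k=np.zeros_like(m);k[box[1]:box[3],box[0]:box[2]]=1;m*=k
    n,l,s,c=cv2.connectedComponentsWithStats(m);return [(s[j][:4].tolist(),s[j][4]) for j in range(1,n) if s[j][4]>60]
for I in(T0,T):print(cream(I,(115,170,225,230)))
E
```

```text
20.6167 j [ 0.4075  0.5075  0.3194  2.484   4.0554  0.7738 -1.8942] p [ 505.7844 -270.3962  191.7088] F [-0.1755  0.0987  0.4641] g 0.8506175592752434
[[ 0.7087  0.7054 -0.0068]
 [ 0.0069  0.0027  1.    ]
 [ 0.7054 -0.7088 -0.003 ]]
[([122, 177, 40, 39], np.int32(1214)), ([176, 183, 40, 38], np.int32(1216))]
[([122, 177, 40, 39], np.int32(1215)), ([176, 183, 40, 38], np.int32(1230))]
```

View pics/p16w.png

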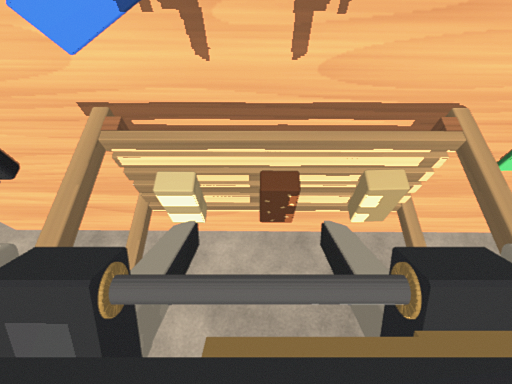

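View pics/p16s.png

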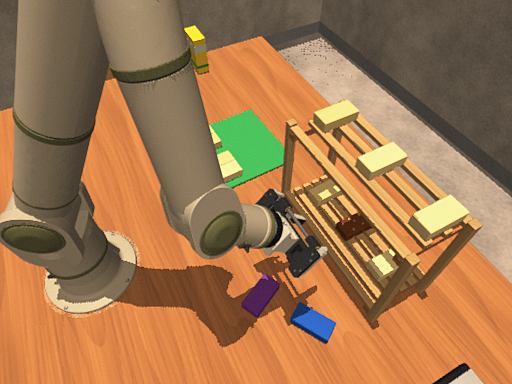

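View pics/p16t.png

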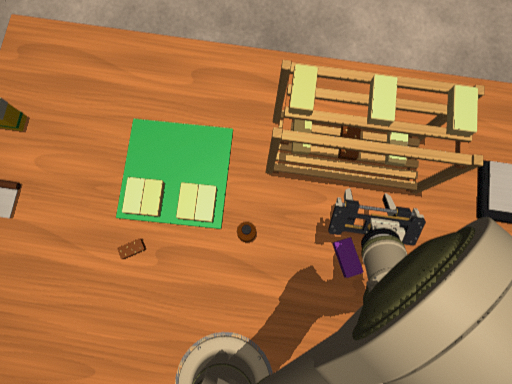

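Run:
```python
from h import *
i=env.camera_info("wrist")
for uv,z in [((260,171),50),((299,171),50),((260,194),80),((299,194),80),((261,222),80),((297,222),80)]:print(uv,z,ray(i,uv,z).round(1))
T0=cv2.imread("pics/top0.png");T=cv2.imread("pics/p16t.png");S0=cv2.imread("pics/side0.png");S=cv2.imread("pics/p16s.png")
d=np.abs(T0.astype(int)-T).sum(2)>90
print("bottle diff",d[215:250,230:262].sum(),"rackL",d[110:160,295:320].sum(),"rackR",d[125:165,388:412].sum())
d=np.abs(S0.astype(int)-S).sum(2)>90
print("side rack bars",d[175:210,305:345].sum(),d[245:282,366:400].sum())
env.sign_off()
```

```text
(260, 171) 50 [ 641.5 -267.4   50. ]
(299, 171) 50 [ 640.9 -217.8   50. ]
(260, 194) 80 [ 647.8 -267.3   80. ]
(299, 194) 80 [ 647.2 -219.    80. ]
(261, 222) 80 [ 734.7 -264.8   80. ]
(297, 222) 80 [ 734.  -210.4   80. ]
bottle diff 0 rackL 0 rackR 0
side rack bars 0 0
the job is handed in; nothing more can be done
```

The brown oat bar lies flat on the lower shelf of the rack, between the two cream bars and pointing into the rack. I handed the job in at about 21 s of the 64 s allowed.

**What I did:** I pushed the brown bar endways with the closed jaws, about 130 mm along the board, until it was clear of the row. I then turned the wrist into a 45° lean, gripped the bar across its width, carried it in from the front of the rack and lowered it until it touched the shelf. The force at contact was about 6 N up. I opened the jaws and backed out.

**Last checks:**
- **Bar on the shelf:** it spans about x 640–740 mm and y −267 to −218 mm, with roughly 80 mm of space to each neighbour. The shelf runs from about x = 582 to 762 mm, so the whole bar is on it.
- **Row on the board:** the outlines of the cream bars in the top view match the first picture.
- **Bottle and rack bars:** there is no pixel change at the bottle (top view) or at the two rack bars (top and side views).
- **Robot:** the gripper is out of the rack and touching nothing.

**What disagreed:**
- **Shelf front edge:** the first measurements put it anywhere from 580 to 599 mm. A closer wrist picture settled it at about 583 mm, and I had chosen the bar's place to fit either value.
- **Joint 6:** while lowering before the push, it read 0.1077 against the stated 0.11 limit (which may be rounded). I raised the tool straight away and no fault was reported.

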